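Lay the spice jars cap-up in the sloping rack

ROBOT

A 7-joint arm with a two-finger parallel gripper is mounted at the origin on a cart in front of the work surface, level with it; the furniture and walls round the work are solid. World frame = base frame: x ahead of the robot, y to its left, z up, the work surface at z = 0. Lengths are in m, angles in rad, forces in N, time in s.
With the tool pointing down it reaches from about 0.425 to 0.95 m from the base axis. Payload 4.7 kg.
Tool frame: the origin (TCP) lies midway between the tips of the shut fingers; the grasp point (between the pads) lies 19 mm behind it (arm.grip_depth is the x of the grasp point in the tool frame, in m); x points along the fingers, y is the direction in which the jaws open and shut, and the axes are right-handed (so a half turn about x gives the same grasp; the last joint's range is limited). The gripper opens to 87 mm and grips with 3 to 60 N. Pads are 19 mm wide; open, the fingers measure 117 mm over their backs; the gripper's body (75 mm by 190 mm) begins 51 mm behind the grasp point.
Start: joints at [-1.334, 0.469, -0.049, 1.532, 0.024, 1.141, -0.082], TCP at [0.177, 0.651, 0.223] pointing down, gripper open.
Joint ranges: [-2.59, 2.59], [-0.33, 1.99], [-1.39, 1.29], [0.1, 2.45], [-1.04, 4.18], [0.21, 1.99], [-2.66, 2.66]. Speed limits (rad/s): [2.57, 2.57, 3.14, 3.14, 3.14, 3.14, 3.14].

INTERFACE

Orientations are given as a unit quaternion [w, x, y, z].
In Python, from rig import arm gives the robot as it stands.
- The arm moves only by the shell command python3 -m pendant 'ROWS'. ROWS is a JSON object of lists of equal length, an entry for each row: "linear": the shift along the tool's x, y, z each as a share of 0.3 m, from -1 to 1, a list of three; "rot": the turn, a rotation vector about the tool's x, y, z each as a share of 4 degrees, from -1 to 1, a list of three; "grip": the finger opening in mm, from 0 to 87. In form: {"linear": [[tx, ty, tz], ...], "rot": [[ax, ay, az], ...], "grip": [grip, ...]}. A call has exactly 10 rows; each row shifts and turns the commanded pose from where the row before left it, along the tool's axes as they then stand; what a row does not reach is not made up. A row lasts 1/8 s, in which the tool goes at most 62.5 mm and 10.7 degrees, less where a joint would pass 70% of its speed; a pose out of reach is approached as far as the arm can. A call with a number of a shift or a turn outside -1 to 1 is refused whole. A call with a gripper value outside its range is refused whole. The fingers move at their own pace and stop on an object; the grip force is fixed at half the most. Time passes only in rows, so rows that do not move let the fingers close, or fill a call up. It gives the time, the measured TCP pose, the force and the opening at its end, in the units of the state.
- arm.get_state(): the state, without advancing time (a new reading comes with each control period).
- arm.grab_frame(name): name is "scene" or "side" or "wrist"; returns the picture (420x560x3 uint8, blue, green, red); there is no depth.
- arm.calibration(name): a dict with "fx", "fy", "cx", "cy" (pixels), "extrinsics" (4x4, takes a point from camera to world coordinates); the wrist camera has in their place "T_tool_cam" (4x4, takes a point from camera to tool coordinates, whose origin is the TCP and whose axes are the tool frame's). Camera axes: x right, y down, z forward; pixel columns grow to the right and rows downward; lengths in m; the calibration is good to about 2 mm. A picture is of the moment at which its call begins: read the wrist's pose just before it. calibration takes no time and is no camera call.
- arm.close_job(): hands the job in, once; it reports no verdict.
The state is a dict: "time_s": time; "joint_pos": joint angles; "joint_vel": joint speeds; "joint_efforts": joint torques, N m; "tcp_pos": TCP position; "tool_rot": TCP orientation; "contact_force": force on the tool from outside, world axes, zero at the start; "wrist_torque": the same for the moment, N m; "grip_width": finger opening in m.
Only numpy, scipy, OpenCV 4.12 (cv2) and the standard library are available. Lean on these libraries where they do the work, as an engineer would, in place of code of your own. Each camera call takes 0.05 s, during which the arm holds its last target.

TASK

Tidy the sloping spice rack so that its three jars lie one to a lane, all with the cap at the raised end and the foot down against the front lip. Turn round the green-capped jar, which lies in the rack the wrong way, and lay the red-capped jar from the worktop in a lane as well. They are glass, so set them down without dropping them, and leave the yellow-capped jar and the other things where they are.

Things in the scene. Friction and masses are not known exactly. Their poses are not given: they have to be found in the camera images.
- jar_yellow: Clear glass spice jar with a yellow screw cap (top 20 mm of its length), 104 mm long, 42 mm diameter over the glass and 44 mm over the cap, about 0.11 kg; it lies in an outer lane of the rack, already the right way round, and stays there. Origin at the jar's centre, on its axis and half-way along; z axis = along the jar from foot to cap.
- jar_yellow_base (a point): Centre of the foot (glass bottom) of the yellow-capped jar, 52 mm from its centre.
- jar_yellow_cap (a point): Centre of the outer end of the yellow cap, 52 mm from the jar's centre.
- jar_green: Clear glass spice jar with a green screw cap (top 20 mm of its length), 104 mm long, 42 mm diameter over the glass and 44 mm over the cap, about 0.11 kg; it lies in the other outer lane of the rack, the wrong way round, its cap down against the front lip and its foot at the raised end. Origin at the jar's centre, on its axis and half-way along; z axis = along the jar from foot to cap.
- jar_green_base (a point): Centre of the foot (glass bottom) of the green-capped jar, 52 mm from its centre.
- jar_green_cap (a point): Centre of the outer end of the green cap, 52 mm from the jar's centre.
- jar_red: Clear glass spice jar with a red screw cap (top 20 mm of its length), 102 mm long, 42 mm diameter over the glass and 44 mm over the cap, about 0.11 kg; it lies on its side on the worktop, to the right of the rack; it is round and can roll. Origin at the jar's centre, on its axis and half-way along; z axis = along the jar from foot to cap.
- jar_red_base (a point): Centre of the foot (glass bottom) of the red-capped jar, 51 mm from its centre.
- jar_red_cap (a point): Centre of the outer end of the red cap, 51 mm from the jar's centre.
- rack_foot (a point): Centre of the footprint of a fixed wooden counter-top spice rack, 280 mm wide (its y) and 122 mm deep (its x), on the worktop. Axes: x level, from the low front to the raised back; z up. Its board slopes up along x at 30 degrees (130 mm along the slope); board top is 24 mm above the worktop at the front and 89 mm at the back.
- rack_lip (a point): Middle of the front lip's inner face, at the level of the board top; axes as for the lanes (x up the slope, z square to the board). A lip stands 16 mm above the board along the front edge. Three lanes run up the slope, 90 mm apart centre to centre, nothing between them; each has two steel rods of 8 mm diameter, 30 mm apart, lying on the board as a cradle.
- lane_left (a point): Left (+y of the rack) lane: this point is where the centre of a jar is when it rests in the lane with its lower end against the lip: 52 mm up the slope from the lip, 24.5 mm above the board. Axes: x up the slope, y across the lanes to the left, z square to the board (30 degrees from vertical).
- lane_mid (a point): Middle lane: this point is where the centre of a jar is when it rests in the lane with its lower end against the lip: 52 mm up the slope from the lip, 24.5 mm above the board. Axes: x up the slope, y across the lanes to the left, z square to the board (30 degrees from vertical). Empty at the start.
- lane_right (a point): Right (-y of the rack) lane: this point is where the centre of a jar is when it rests in the lane with its lower end against the lip: 52 mm up the slope from the lip, 24.5 mm above the board. Axes: x up the slope, y across the lanes to the left, z square to the board (30 degrees from vertical).
- mug_mid (a point): Small white mug with yellow dots, 63 x 88 x 54 mm, bystander; point half-way up, at the middle of its outline with the handle.
- garlic_mid (a point): Garlic bulb, 56 mm, bystander; its centre.
- lemon_mid (a point): Lemon, 71 x 53 x 54 mm, bystander; its centre.
- tin_mid (a point): Food tin, 57 mm diameter, 72 mm high, standing, bystander; its centre.

How it is judged:
By the outcome, as a careful person would: the job done as asked, in the order asked, and still so for the second after the job is handed in, with the robot touching nothing.
It also fails if it takes over 64 s, if anything falls off the work surface, if the arm or the gripper's body presses on something with over 40 N, if the wrist force passes 120 N, or if a joint passes its speed limit or range.

## Working session

There is one attempt and no reset: what is moved stays moved. The work goes in short steps, Python scripts to look and compute and a shell command to move; the robot and the scene stay as the last step left them, time stands still between calls to the robot, and variables do not carry over. Pictures are saved under pics/ and viewed, and the job is handed in when it is done.

```bash
ls; mkdir -p pics; python3 - <<'E'
from rig import arm
import cv2,json
s=arm.get_state()
print(s)
for n in ["scene","side","wrist"]:
    im=arm.grab_frame(n); cv2.imwrite(f"pics/{n}0.png",im)
    print(n,arm.calibration(n))
print(arm.grip_depth)
E
```

```text
pics
{'time_s': 0.0, 'joint_pos': array([-1.33392048,  0.46943303, -0.0485851 ,  1.533715  ,  0.02414224,
        1.14100587, -0.08229497]), 'joint_vel': array([-8.70132311e-04, -9.22692005e-04, -8.14265550e-05, -5.04407918e-04,
       -6.68612701e-04, -4.80126139e-04, -2.48746645e-03]), 'joint_efforts': array([-1.84535866e-04, -5.07974160e+01, -8.08210694e-02, -2.36160904e+01,
       -6.14629174e-02,  3.78152600e-02,  1.66181408e-04]), 'tcp_pos': array([0.17714138, 0.65070538, 0.22149618]), 'tool_rot': array([ 0.70082286,  0.09297734,  0.70092575, -0.09436961]), 'contact_force': array([-0.05066533, -0.2685903 ,  0.08619404]), 'wrist_torque': array([ 0.00276822,  0.0111349 , -0.0203135 ]), 'grip_width': 0.08677372539083178}
scene {'fx': 536.9088801979143, 'fy': 536.9088801979143, 'cx': 277.8624833409526, 'cy': 208.60059340176562, 'extrinsics': array([[-0.40923966, -0.44083175,  0.79886812, -0.6143745 ],
       [-0.91237372,  0.18825349, -0.36350354,  0.51540076],
       [ 0.00985419, -0.87762634, -0.4792441 ,  0.78700623],
       [ 0.        ,  0.        ,  0.        ,  1.        ]])}
side {'fx': 492.13823056197293, 'fy': 492.13823056197293, 'cx': 280.4438425171731, 'cy': 203.82990805788017, 'extrinsics': array([[ 0.48779028, -0.75028684,  0.44624018, -0.03866063],
       [-0.87295612, -0.41755772,  0.25217687, -0.34705283],
       [-0.00287396, -0.51255752, -0.85864808,  1.19981489],
       [ 0.        ,  0.        ,  0.        ,  1.        ]])}
wrist {'fx': 289.3883177937955, 'fy': 289.3883177937955, 'cx': 282.81797609967896, 'cy': 208.36541207885267, 'T_tool_cam': array([[-8.31206763e-05, -2.98442863e-01,  9.54427499e-01,
        -1.62259104e-01],
       [ 9.99999619e-01,  8.04273055e-04,  3.38580142e-04,
         5.83139399e-04],
       [-8.68667148e-04,  9.54427164e-01,  2.98442683e-01,
        -8.22172147e-02],
       [ 0.00000000e+00,  0.00000000e+00,  0.00000000e+00,
         1.00000000e+00]])}
-0.0187
```

View pics/scene0.png

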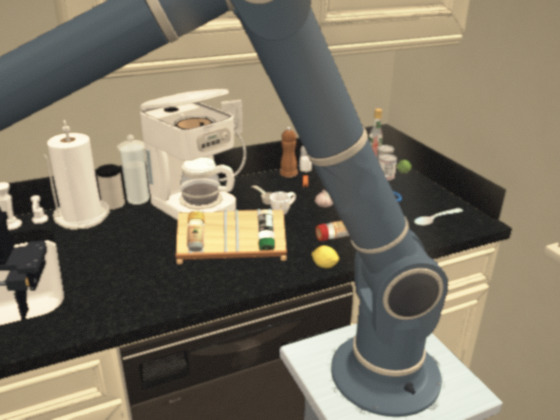

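View pics/side0.png

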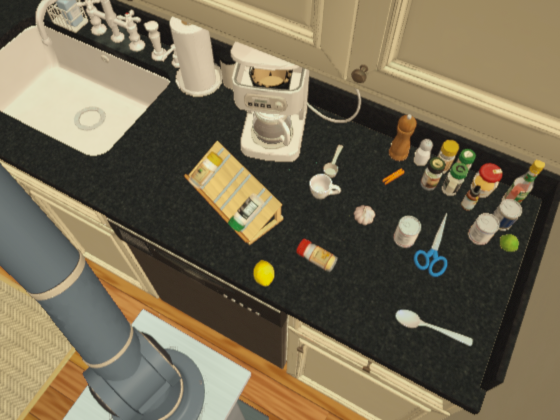

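View pics/wrist0.png

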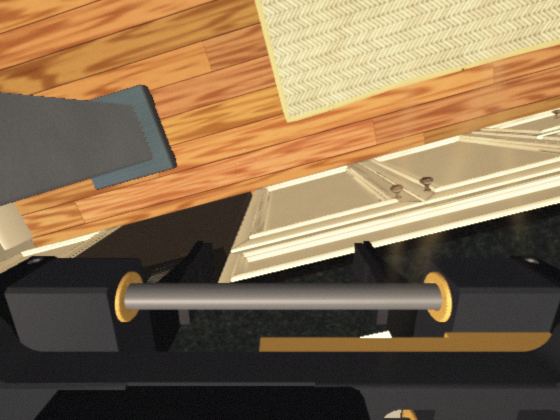

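The rack stands at about (235,195) in the side view. The yellow jar is at its upper left and the green jar at (245,212). The red jar is at (317,255) with its cap at (303,248). I'll zoom in.

```bash
python3 - <<'E'
import cv2
im=cv2.imread("pics/side0.png")[130:300,170:390]; cv2.imwrite("pics/z1.png",cv2.resize(im,None,fx=3.5,fy=3.5,interpolation=cv2.INTER_CUBIC))
im=cv2.imread("pics/scene0.png")[170:290,160:360]; cv2.imwrite("pics/z2.png",cv2.resize(im,None,fx=4,fy=4,interpolation=cv2.INTER_CUBIC))
E
```

```text
(no output)
```

View pics/z1.png

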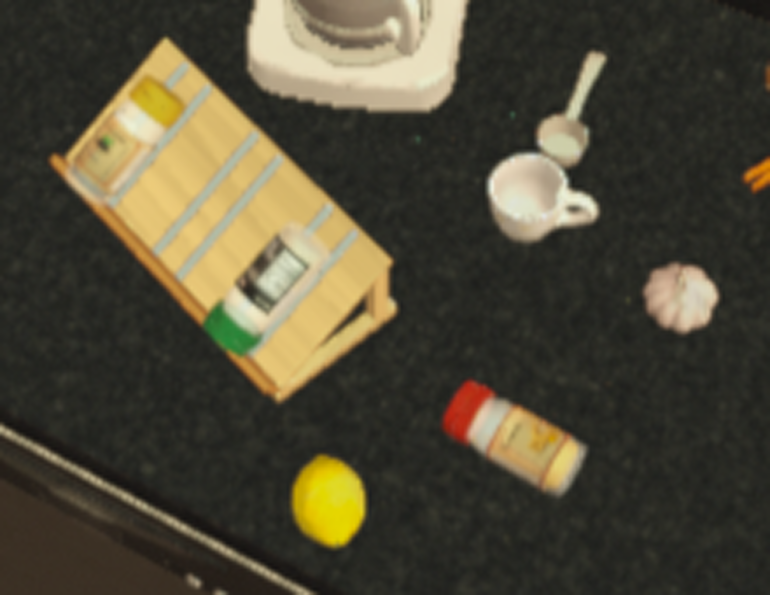

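View pics/z2.png

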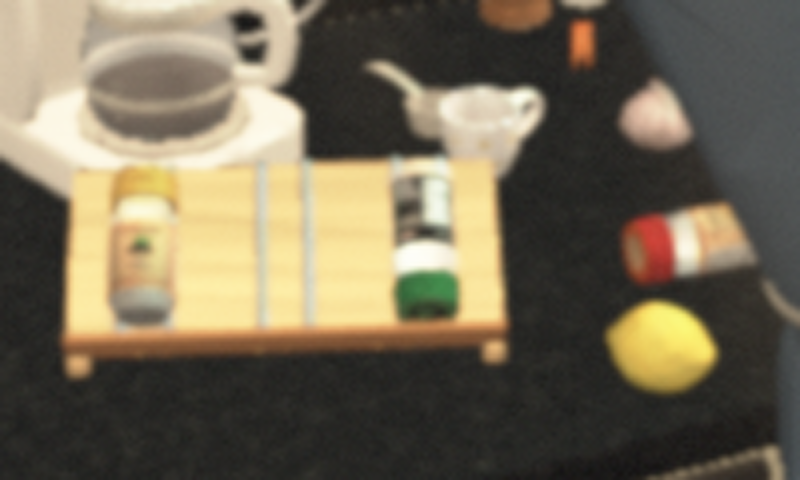

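```bash
cat > h.py <<'E'
import numpy as np, cv2
from rig import arm
from scipy.spatial.transform import Rotation as R
def ray(n,u,v):
    c=arm.calibration(n); E=c["extrinsics"]
    d=E[:3,:3]@np.array([(u-c["cx"])/c["fx"],(v-c["cy"])/c["fy"],1]); return E[:3,3],d/np.linalg.norm(d)
def onz(n,u,v,z):
    o,d=ray(n,u,v); return o+d*(z-o[2])/d[2]
def two(a,b):
    o1,d1=ray("side",*a);o2,d2=ray("scene",*b)
    A=np.stack([d1,-d2],1); t=np.linalg.lstsq(A,o2-o1,rcond=None)[0]
    p=o1+d1*t[0];q=o2+d2*t[1]; return (p+q)/2,np.linalg.norm(p-q)
def proj(n,p):
    c=arm.calibration(n);E=c["extrinsics"];q=E[:3,:3].T@(np.asarray(p)-E[:3,3]);return np.array([c["fx"]*q[0]/q[2]+c["cx"],c["fy"]*q[1]/q[2]+c["cy"]])
E
python3 - <<'E'
from h import *
np.set_printoptions(precision=4,suppress=True)
s=lambda u,v:(170+u/3.5,130+v/3.5)
c=lambda u,v:(160+u/4,170+v/4)
print("side back corners z.089",onz("side",*s(167,38),.089),onz("side",*s(392,262),.089))
for k,a,b in [("backL",(167,38),(72,168)),("backR",(392,262),(497,160)),("frontR",(280,397),(507,328)),("frontL",(52,158),(66,338)),
 ("rodAtop",(255,137),(262,163)),("rodBtop",(280,160),(306,163)),("rodAbot",(160,247),(263,324)),("rodBbot",(182,273),(308,324))]:
    print(k,two(s(*a),c(*b)))
si=cv2.imread("pics/side0.png");sc=cv2.imread("pics/scene0.png")
def mask(im,lo,hi,box):
    h=cv2.cvtColor(im,cv2.COLOR_BGR2HSV);m=cv2.inRange(h,lo,hi)
    z=np.zeros_like(m);x0,y0,x1,y1=box;z[y0:y1,x0:x1]=m[y0:y1,x0:x1];return z
for nm,im,box in (("side",si,(170,130,390,300)),("scene",sc,(160,170,360,290))):
    g=mask(im,(50,100,30),(85,255,255),box);r=mask(im,(0,170,80),(5,255,255),box)|mask(im,(172,150,60),(180,255,255),box)
    y=mask(im,(20,180,100),(32,255,255),box)
    for k,m in(("g",g),("r",r),("y",y)):
        cn=cv2.findContours(m,0,2)[0]
        for q in sorted(cn,key=cv2.contourArea)[-2:]:
            M=cv2.moments(q); 
            if M["m00"]>20: print(nm,k,M["m00"],M["m10"]/M["m00"],M["m01"]/M["m00"],cv2.minAreaRect(q))
E
```

```text
side back corners z.089 [0.6341 0.2371 0.089 ] [ 0.5379 -0.0259  0.089 ]
backL (array([0.6354, 0.2385, 0.0886]), np.float64(0.0024937245416973967))
backR (array([ 0.5371, -0.0266,  0.0887]), np.float64(0.0020839688727616592))
frontR (array([0.4282, 0.0113, 0.0258]), np.float64(0.006901558966721408))
frontL (array([0.5162, 0.2792, 0.0371]), np.float64(2.2018535034777782e-05))
rodAtop (array([0.5837, 0.1226, 0.0935]), np.float64(0.0024255865393364934))
rodBtop (array([0.5753, 0.0947, 0.092 ]), np.float64(0.0019259251959455137))
rodAbot (array([0.4901, 0.1581, 0.032 ]), np.float64(5.017134059835034e-05))
rodBbot (array([0.4794, 0.1309, 0.0309]), np.float64(0.001236484516747966))
side g 87.5 234.80761904761903 224.70095238095237 ((235.04879760742188, 224.93902587890625), (14.992681503295898, 8.277209281921387), 38.65980911254883)
side r 105.0 301.9920634920635 246.39365079365078 ((302.1513977050781, 246.50460815429688), (8.736982345581055, 16.99986457824707), 28.300758361816406)
side y 98.0 214.41496598639452 158.4387755102041 ((214.4917755126953, 158.4098358154297), (14.340131759643555, 7.938286781311035), 39.80556869506836)
side y 390.0 263.2735042735043 272.78376068376065 ((263.0, 272.5), (25.0, 20.0), 90.0)
scene g 67.5 266.5679012345679 241.87654320987653 ((266.5, 242.0), (6.0, 13.0), 90.0)
scene r 64.5 323.3049095607235 231.3953488372093 ((323.1351013183594, 231.81082153320312), (14.79590892791748, 6.5759596824646), 80.53767395019531)
```

```bash
cat >> h.py <<'E'
np.set_printoptions(precision=4,suppress=True)
yaw=np.deg2rad(-20.5)
rx=np.array([np.cos(yaw),np.sin(yaw),0]);ry=np.array([-rx[1],rx[0],0]);rz=np.array([0,0,1.])
up=np.cos(np.pi/6)*rx+.5*rz; nn=-.5*rx+np.cos(np.pi/6)*rz   # slope dir, board normal
back=np.array([.5863,.106,.089]); lip=back-.130*up
def lane(k): return lip+.052*up+.0245*nn+.09*k*ry   # k=+1 left
def rot_from(x,y):
    x=np.array(x)/np.linalg.norm(x);y=np.array(y)-x*np.dot(x,y);y/=np.linalg.norm(y);return R.from_matrix(np.stack([x,y,np.cross(x,y)],1))
def q2R(q): return R.from_quat([q[1],q[2],q[3],q[0]])
def steps(p0,R0,p1,R1,n):
    rv=(R0.inv()*R1).as_rotvec()/n
    S=sum((R0*R.from_rotvec(rv*k)).as_matrix() for k in range(n))   # shift before turn in each row
    S2=sum((R0*R.from_rotvec(rv*(k+1))).as_matrix() for k in range(n))
    l=np.linalg.solve((S+S2)/2,p1-p0)
    return l/.3, rv/np.deg2rad(4), np.linalg.norm(l)*1000
def go(p1,R1,n,grasp=False):
    s=arm.get_state();R0=q2R(s["tool_rot"])
    if grasp: p1=p1+R1.as_matrix()[:,0]*.0187
    l,r,mm=steps(s["tcp_pos"],R0,p1,R1,n);print("n",n,"lin",l.round(4),"rot",r.round(3),"mm/row",round(mm,1))
E
python3 - <<'E'
from h import *
print("lanes",lane(1),lane(0),lane(-1))
print(q2R(arm.get_state()["tool_rot"]).as_matrix())
print("green cap",two((234.8,224.7),(266.6,241.9)),lane(-1)-.042*up)
print("yellow cap side ray at z",onz("side",214.4,158.4,(lane(1)+.042*up)[2]+.015),lane(1)+.042*up)
s=lambda u,v:(170+u/3.5,130+v/3.5)
c=lambda u,v:(160+u/4,170+v/4)
for k,u in [("capend",(458,405)),("foot",(571,478)),("mid",(515,438))]: print(k,onz("side",*s(*u),.022))
print("redcap",two((302,246.4),(323.3,231.4)))
for k,u in [("lemon",(330,500)),("garlic",(681,296)),("mug",(540,200)) ]: print(k,onz("side",*s(*u),.027))
for k in (1,0,-1): print(k,[(proj("side",lane(k)+t*up)-[170,130])*3.5 for t in(-.052,.052)],[(proj("scene",lane(k)+t*up)-[160,170])*4 for t in(-.052,.052)])
E
```

```text
lanes [0.5431 0.2182 0.0712] [0.5116 0.1339 0.0712] [0.48   0.0496 0.0712]
[[-0.0003  0.2626  0.9649]
 [-0.0015  0.9649 -0.2626]
 [-1.     -0.0015  0.0001]]
green cap (array([0.4407, 0.0629, 0.0624]), np.float64(0.005677060649091235)) [0.446  0.0624 0.0502]
yellow cap side ray at z [0.5677 0.2025 0.1072] [0.5771 0.2055 0.0922]
capend [ 0.4868 -0.1116  0.022 ]
foot [ 0.4746 -0.2127  0.022 ]
mid [ 0.4834 -0.1617  0.022 ]
redcap (array([ 0.4808, -0.1183,  0.0311]), np.float64(0.0038890116969621533))
lemon [ 0.371  -0.0669  0.027 ]
garlic [ 0.653  -0.2206  0.027 ]
mug [ 0.6793 -0.0842  0.027 ]
1 [array([ 85.779 , 188.8761]), array([169.0462,  91.1372])] [array([141.8451, 323.8233]), array([146.5061, 181.4008])]
0 [array([152.5155, 262.5038]), array([238.7483, 162.995 ])] [array([285.6095, 320.0068]), array([284.7453, 178.2831])]
-1 [array([222.8564, 340.1081]), array([312.2585, 238.7787])] [array([428.2183, 316.221 ]), array([421.9158, 175.1896])]
```

```bash
python3 - <<'E'
from h import *
print(onz("side",170+250/3.5,130+80/3.5,.03),onz("side",170+440/3.5,130+108/3.5,.03))
R1=rot_from(-nn,ry)
go(lane(-1)+.14*nn,R1,20,True)
E
```

```text
[0.6663 0.1826 0.03  ] [0.7186 0.0288 0.03  ]
n 20 lin [ 0.0258 -0.0794  0.0651] rot [ 0.065 -0.375 -0.016] mm/row 31.7
```

```bash
python3 -m pendant '{"linear":[[0.0258,-0.0794,0.0651],[0.0258,-0.0794,0.0651],[0.0258,-0.0794,0.0651],[0.0258,-0.0794,0.0651],[0.0258,-0.0794,0.0651],[0.0258,-0.0794,0.0651],[0.0258,-0.0794,0.0651],[0.0258,-0.0794,0.0651],[0.0258,-0.0794,0.0651],[0.0258,-0.0794,0.0651]],"rot":[[0.065,-0.375,-0.016],[0.065,-0.375,-0.016],[0.065,-0.375,-0.016],[0.065,-0.375,-0.016],[0.065,-0.375,-0.016],[0.065,-0.375,-0.016],[0.065,-0.375,-0.016],[0.065,-0.375,-0.016],[0.065,-0.375,-0.016],[0.065,-0.375,-0.016]],"grip":[87,87,87,87,87,87,87,87,87,87]}'
python3 -c "
from h import *
s=arm.get_state();print(s['joint_pos'],s['tcp_pos'],q2R(s['tool_rot']).as_matrix())
go(lane(-1)+.14*nn,rot_from(-nn,ry),10,True)"
```

```text
time_s: 1.4
tcp_pos: [0.3044, 0.3643, 0.1694]
tool_rot: [0.784, 0.093, 0.601, -0.125]
contact_force: [0.0, -0.2, 0.4]
grip_width: 0.0873
[-1.2253  0.1803  0.0984  2.1176  0.3289  0.8425 -0.0892] [0.3044 0.3643 0.1694] [[ 0.2455  0.3072  0.9194]
 [-0.0847  0.9516 -0.2954]
 [-0.9657 -0.0053  0.2596]]
n 10 lin [ 0.0249 -0.0793  0.0652] rot [ 0.063 -0.374 -0.018] mm/row 31.7
```

```bash
python3 -m pendant '{"linear":[[0.025,-0.0793,0.0652],[0.025,-0.0793,0.0652],[0.025,-0.0793,0.0652],[0.025,-0.0793,0.0652],[0.025,-0.0793,0.0652],[0.025,-0.0793,0.0652],[0.025,-0.0793,0.0652],[0.025,-0.0793,0.0652],[0.025,-0.0793,0.0652],[0.025,-0.0793,0.0652]],"rot":[[0.063,-0.374,-0.018],[0.063,-0.374,-0.018],[0.063,-0.374,-0.018],[0.063,-0.374,-0.018],[0.063,-0.374,-0.018],[0.063,-0.374,-0.018],[0.063,-0.374,-0.018],[0.063,-0.374,-0.018],[0.063,-0.374,-0.018],[0.063,-0.374,-0.018]],"grip":[87,87,87,87,87,87,87,87,87,87]}'
python3 -c "
from h import *
s=arm.get_state();print(s['joint_pos'],s['tcp_pos'],q2R(s['tool_rot']).as_matrix())
go(lane(-1)+.14*nn,rot_from(-nn,ry),10,True)
cv2.imwrite('pics/w1.png',arm.grab_frame('wrist'))"
```

```text
time_s: 2.65
tcp_pos: [0.424, 0.0715, 0.1733]
tool_rot: [0.852, 0.089, 0.492, -0.154]
contact_force: [-0.0, 0.2, 0.6]
grip_width: 0.087
[-0.9153 -0.0423  0.3431  2.4439  0.8584  0.5773 -0.054 ] [0.424  0.0715 0.1733] [[ 0.4687  0.3498  0.8111]
 [-0.1747  0.9368 -0.303 ]
 [-0.8659  0.0003  0.5002]]
n 10 lin [-0.0009 -0.0003  0.0003] rot [ 0.     0.    -0.001] mm/row 0.3
```

View pics/w1.png

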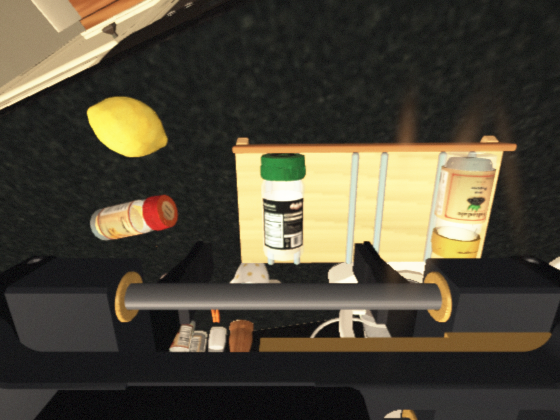

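The wrist view confirms it: the green jar is centred at about (283,205) with its cap at the lip side, between the fingers. j4 is close to its limit, so I'll fit a kinematic model to check that the half-turn is reachable.

```bash
cat > kin.py <<'E'
from h import *
from scipy.optimize import least_squares
import itertools
Q=[[-1.33392048,0.46943303,-0.0485851,1.533715,0.02414224,1.14100587,-0.08229497],[-1.2253,0.1803,0.0984,2.1176,0.3289,0.8425,-0.0892],[-0.9153,-0.0423,0.3431,2.4439,0.8584,0.5773,-0.054]]
P=[[.17714138,.65070538,.22149618],[.3044,.3643,.1694],[.424,.0715,.1733]]
T=[np.array([[-0.0003,0.2626,0.9649],[-0.0015,0.9649,-0.2626],[-1,-0.0015,0.0001]]),np.array([[0.2455,0.3072,0.9194],[-0.0847,0.9516,-0.2954],[-0.9657,-0.0053,0.2596]]),np.array([[0.4687,0.3498,0.8111],[-0.1747,0.9368,-0.303],[-0.8659,0.0003,0.5002]])]
def rz(a): return R.from_euler('z',a).as_matrix()
def ryy(a): return R.from_euler('y',a).as_matrix()
def fk(q,sg,p):
    c1,c7,h,L1,L2,L3,a=p
    A=rz(sg[0]*q[0]+c1)@ryy(q[1]);A=A@rz(sg[1]*q[2]);pos=np.array([0,0,h])+A@[a,0,L1]
    A=A@ryy(q[3]);pos=pos+A@[-a,0,0];A=A@rz(sg[2]*q[4]);pos=pos+A@[0,0,L2]
    A=A@ryy(q[5])@rz(sg[3]*q[6]+c7);pos=pos+A@[0,0,L3]
    M=np.stack([A[:,2],A[:,0],A[:,1]],1); return pos,M   # tool x=z, y=x, z=y
def fit():
    best=None
    for sg in itertools.product([1,-1],repeat=4):
        for c1,c7 in itertools.product(np.arange(-3,3.1,1.5),repeat=2):
            f=lambda p:np.concatenate([np.r_[(fk(q,sg,p)[0]-x)*3,(fk(q,sg,p)[1]-m).ravel()] for q,x,m in zip(Q,P,T)])
            r=least_squares(f,[c1,c7,.35,.45,.45,.3,0])
            if best is None or r.cost<best[0]: best=(r.cost,sg,r.x)
    return best
if __name__=="__main__":
    print(fit())
E
python3 kin.py
```

```text
(np.float64(0.0012991359856503002), (-1, -1, -1, -1), array([-0.0569, -3.1953,  0.2985,  0.5419,  0.4754,  0.3611, -0.0001]))
```

```bash
cat > kin2.py <<'E'
from kin import *
sg=(-1,-1,-1,-1)
def fk2(q,p):
    h,L1,L2,L3,a,b1,b2,b3,w=p
    A=rz(-q[0])@ryy(q[1]);A=A@rz(-q[2]);pos=np.array([0,0,h])+A@[a,b1,L1]
    A=A@ryy(q[3]);pos=pos+A@[-a,0,0];A=A@rz(-q[4]);pos=pos+A@[0,b2,L2]
    A=A@ryy(q[5])@rz(-q[6]+np.pi);pos=pos+A@[0,b3,L3]+A@[w,0,0]
    return pos,np.stack([A[:,2],A[:,0],A[:,1]],1)
def res(p,reg=1e-2):return np.concatenate([np.r_[(fk2(q,p)[0]-x)*3,(fk2(q,p)[1]-m).ravel()] for q,x,m in zip(Q,P,T)]+[reg*np.array(p[4:])])
r=least_squares(res,[.3,.5,.5,.35,0,0,0,0,0]); PP=r.x
if __name__=="__main__":
    print(r.cost,r.x); print(r.fun.reshape(-1)[:36].reshape(3,12))
E
python3 kin2.py
```

```text
7.7156184683009e-07 [ 0.2443  0.5428  0.4748  0.3087  0.0027 -0.0349  0.0546  0.0624 -0.0017]
[[-0.     -0.      0.0001 -0.0001  0.      0.     -0.0004 -0.     -0.
   0.     -0.0005  0.    ]
 [ 0.0001  0.0001 -0.0004  0.     -0.0001  0.      0.0001  0.0001  0.0001
   0.     -0.      0.    ]
 [-0.0001 -0.0001  0.0002  0.0001 -0.      0.      0.0001  0.     -0.
   0.      0.0001  0.0001]]
```

```bash
cat > ik.py <<'E'
from kin2 import *
lo=np.array([-2.59,-.33,-1.39,.1,-1.04,.21,-2.66]);hi=np.array([2.59,1.99,1.29,2.45,4.18,1.99,2.66])
def ik(p,Rm,q0,w=1e-3,m=.03):
    f=lambda q:np.r_[(fk2(q,PP)[0]-p)*5,(fk2(q,PP)[1]-Rm).ravel(),w*(q-q0)]
    r=least_squares(f,np.clip(q0,lo+m+.001,hi-m-.001),bounds=(lo+m,hi-m)); return r.x,np.linalg.norm(r.fun[:12])
E
python3 - <<'E'
from ik import *
rng=np.random.default_rng(0)
Rp=rot_from(-nn,ry);Rq=rot_from(-nn,-ry)
for nm,k,d,Rt in [("hov pick",-1,.14,Rp),("pick",-1,0.003,Rp),("hov plR",-1,.14,Rq),("plR",-1,.003,Rq),("hov plM",0,.14,Rq),("plM",0,.003,Rq)]:
    p=lane(k)+d*nn-nn*.0187; out=[]
    for i in range(25):
        q,e=ik(p,Rt.as_matrix(),rng.uniform(lo,hi))
        if e<.01: out.append(q)
    print(nm,len(out)); 
    if out:
        o=np.array(out);print(o[np.unique(o.round(1),axis=0,return_index=True)[1]][:8].round(2))
E
```

```text
hov pick 0
pick 19
[[-0.84  0.39  0.4   2.41  1.52  0.24 -0.76]
 [-0.65  0.36  0.18  2.41  1.52  0.33 -0.75]
 [-0.63  0.36  0.16  2.41  1.52  0.33 -0.74]
 [-0.14  0.36 -0.4   2.41  1.54  0.52 -0.71]
 [-0.01  0.38 -0.56  2.41  1.54  0.58 -0.71]
 [ 0.13  0.4  -0.71  2.41  1.55  0.65 -0.7 ]
 [ 0.13  0.41 -0.72  2.41  1.55  0.65 -0.7 ]
 [ 0.16  0.41 -0.75  2.41  1.55  0.67 -0.69]]
hov plR 11
[[ 0.19 -0.03 -0.45  2.26  0.56  0.55 -2.63]
 [ 0.3  -0.04 -0.56  2.26  0.56  0.54 -2.62]
 [ 0.48 -0.04 -0.74  2.26  0.54  0.54 -2.6 ]
 [ 1.02 -0.11 -1.21  2.28  0.38  0.48 -2.45]
 [ 1.26 -0.3  -1.32  2.34 -0.15  0.4  -1.92]]
plR 0
hov plM 5
[[-1.58  0.2   1.26  2.17  0.3   0.52 -2.53]
 [-1.47  0.16  1.11  2.16  0.41  0.55 -2.63]]
plM 11
[[-0.84  0.41  0.6   2.16  0.41  0.24 -2.63]]
```

```bash
cat > grid.py <<'E'
from ik import *
def Rt(tau,s,rho):
    t=np.deg2rad(tau);x=np.sin(t)*rx-np.cos(t)*rz
    M=rot_from(x,s*ry)
    return R.from_rotvec(up*np.deg2rad(rho))*M
def feas(k,tau,s,rho,d=.004,lift=0,n=5,m=.05):
    rng=np.random.default_rng(1);Rm=Rt(tau,s,rho).as_matrix();p=lane(k)+d*nn+lift*nn+Rm[:,0]*.0187
    best=(9,None)
    for i in range(n):
        q,e=ik(p,Rm,rng.uniform(lo,hi) if i else np.array([-.5,.3,.2,2.2,1.,.6,0 if s>0 else -1.5]),m=m)
        if e<best[0]: best=(e,q)
        if e<.01: break
    return best
if __name__=="__main__":
    for s in (1,-1):
      for k in(-1,0):
        for rho in (-20,0,20):
          print("s",s,"lane",k,"rho",rho,[(tau,round(feas(k,tau,s,rho)[0],3),round(feas(k,tau,s,rho,lift=.06)[0],3)) for tau in (0,15,30,45,60)])
E
time python3 grid.py
```

```text
Traceback (most recent call last):
  File "grid.py", line 18, in <module>
    print("s",s,"lane",k,"rho",rho,[(tau,round(feas(k,tau,s,rho)[0],3),round(feas(k,tau,s,rho,lift=.06)[0],3)) for tau in (0,15,30,45,60)])
                                               ~~~~^^^^^^^^^^^^^
  File "grid.py", line 7, in feas
    rng=np.random.default_rng(1);Rm=Rt(tau,s,rho).as_matrix();p=lane(k)+d*nn+lift*nn+Rm[:,0]*.0187
                                    ~~^^^^^^^^^^^
  File "grid.py", line 3, in Rt
    t=np.deg2rad(tau);x=np.sin(t)*rx-np.cos(t)*rz
                                     ~~~~~~~~~^~~
TypeError: unsupported operand type(s) for *: 'float' and 'function'

real	0m1.261s
user	0m1.264s
sys	0m0.141s
```

```bash
sed -i 's/np.cos(t)\*rz/np.cos(t)*np.array([0,0,1.])/' grid.py; time timeout 500 python3 grid.py
```

```text
s 1 lane -1 rho -20 [(0, np.float64(0.0), np.float64(0.0)), (15, np.float64(0.0), np.float64(0.0)), (30, np.float64(0.0), np.float64(0.0)), (45, np.float64(0.0), np.float64(0.0)), (60, np.float64(0.0), np.float64(0.027))]
s 1 lane -1 rho 0 [(0, np.float64(0.0), np.float64(0.0)), (15, np.float64(0.0), np.float64(0.0)), (30, np.float64(0.023), np.float64(0.052)), (45, np.float64(0.168), np.float64(0.206)), (60, np.float64(0.211), np.float64(0.279))]
s 1 lane -1 rho 20 [(0, np.float64(0.0), np.float64(0.0)), (15, np.float64(0.0), np.float64(0.087)), (30, np.float64(0.216), np.float64(0.258)), (45, np.float64(0.429), np.float64(0.456)), (60, np.float64(0.46), np.float64(0.54))]
s 1 lane 0 rho -20 [(0, np.float64(0.0), np.float64(0.0)), (15, np.float64(0.0), np.float64(0.0)), (30, np.float64(0.0), np.float64(0.0)), (45, np.float64(0.0), np.float64(0.0)), (60, np.float64(0.0), np.float64(0.0))]
s 1 lane 0 rho 0 [(0, np.float64(0.0), np.float64(0.0)), (15, np.float64(0.0), np.float64(0.0)), (30, np.float64(0.0), np.float64(0.0)), (45, np.float64(0.0), np.float64(0.0)), (60, np.float64(0.0),
[... 937 characters left out ...]
e 0 rho -20 [(0, np.float64(0.0), np.float64(0.0)), (15, np.float64(0.0), np.float64(0.0)), (30, np.float64(0.0), np.float64(0.0)), (45, np.float64(0.0), np.float64(0.078)), (60, np.float64(0.0), np.float64(0.0))]
s -1 lane 0 rho 0 [(0, np.float64(0.0), np.float64(0.0)), (15, np.float64(0.0), np.float64(0.0)), (30, np.float64(0.015), np.float64(0.0)), (45, np.float64(0.0), np.float64(0.0)), (60, np.float64(0.0), np.float64(0.0))]
s -1 lane 0 rho 20 [(0, np.float64(0.0), np.float64(0.0)), (15, np.float64(0.0), np.float64(0.0)), (30, np.float64(0.0), np.float64(0.111)), (45, np.float64(0.0), np.float64(0.0)), (60, np.float64(0.151), np.float64(0.168))]
real	1m1.360s
user	0m56.688s
sys	0m0.202s
```

```bash
cat > path.py <<'E'
from grid import *
def track(q,pose0,pose1,n,m=.02):
    # straight interpolation; local IK
    (p0,R0),(p1,R1)=pose0,pose1;rv=(R0.inv()*R1).as_rotvec();em=0
    for i in range(1,n+1):
        t=i/n; q,e=ik(p0+(p1-p0)*t,(R0*R.from_rotvec(rv*t)).as_matrix(),q,w=.02,m=m);em=max(em,e)
    return q,em
def pose(c,Rm,dep=0): # grasp point dep behind axis, along tool
    x=Rm.as_matrix()[:,0]; return (c+x*(.0187-dep),Rm)
E
cat > t1.py <<'E'
from path import *
q0=np.array([-0.9153,-0.0423,0.3431,2.4439,0.8584,0.5773,-0.054])
cur=(np.array([.424,.0715,.1733]),Rt(30,1,0))
mid=np.array([.56,.08,.30])
def spin(q,a,Rb,sgn,c,n=4):
    # turn about tool x by sgn*180 in parts then correct to Rb
    Ra=a[1]; 
    for i in range(1,n+1):
        f=i/n
        R1=Ra*R.from_rotvec([sgn*np.pi*f,0,0])
        if i==n: R1=Rb
        b=(c,R1);q,e=track(q,a,b,6);a=b;E.append(('spin',round(e,3),q.round(2)))
    return q,a
for s1,tau1,rho1,rho2,k2 in [(1,15,0,0,0),(1,15,0,0,-1),(1,30,-10,-10,0),(1,30,-10,-10,-1),(-1,15,0,0,0),(-1,22,0,0,0),(-1,22,0,-10,0),(-1,30,0,-10,0)]:
    E=[];q=q0;a=cur
    if s1==-1:
        b=(mid,Rt(0,1,0));q,e=track(q,a,b,8);a=b;E.append(('mid',round(e,3),q.round(2)))
        q,a=spin(q,a,Rt(0,-1,0),1,mid)
    P1=pose(lane(-1),Rt(tau1,s1,rho1),.008);H1=(P1[0]+.08*nn,P1[1])
    P2=pose(lane(k2),Rt(60-tau1,-s1,rho2),.008);H2=(P2[0]+.08*nn,P2[1])
    for nm,b in [("H1",H1),("P1",P1),("H1",H1),("mid",(mid,Rt(0,s1,0)))]:
        q,e=track(q,a,b,8);a=b;E.append((nm,round(e,3),q.round(2)))
    q,a=spin(q,a,Rt(0,-s1,0),s1,mid)
    for nm,b in [("H2",H2),("P2",P2)]:
        q,e=track(q,a,b,10);a=b;E.append((nm,round(e,3),q.round(2)))
    print("CASE",s1,tau1,rho1,rho2,k2)
    for x in E: print("  ",*x)
E
python3 t1.py
```

```text
CASE 1 15 0 0 0
   H1 0.009 [-0.8   0.08  0.53  2.38  0.24  0.49  0.73]
   P1 0.0 [-0.6   0.29  0.43  2.39  0.07  0.26  0.94]
   H1 0.0 [-0.78  0.08  0.51  2.38  0.25  0.49  0.73]
   mid 0.0 [-0.66  0.14  0.55  1.84 -0.08  1.19  1.13]
   spin 0.0 [-0.74  0.23  0.63  1.76 -0.14  1.2   0.35]
   spin 0.0 [-0.79  0.34  0.76  1.66 -0.25  1.23 -0.33]
   spin 0.0 [-0.81  0.44  0.93  1.61 -0.37  1.27 -0.95]
   spin 0.0 [-0.85  0.51  1.14  1.64 -0.48  1.3  -1.56]
   H2 0.115 [-1.55  0.44  1.27  2.25  0.33  0.23 -2.64]
   P2 0.218 [-1.33  0.57  1.08  2.18  0.27  0.23 -2.64]
CASE 1 15 0 0 -1
   H1 0.009 [-0.8   0.08  0.53  2.38  0.24  0.49  0.73]
   P1 0.0 [-0.6   0.29  0.43  2.39  0.07  0.26  0.94]
   H1 0.0 [-0.78  0.08  0.51  2.38  0.25  0.49  0.73]
   mid 0.0 [-0.66  0.14  0.55  1.84 -0.08  1.19  1.13]
   spin 0.0 [-0.74  0.23  0.63  1.76 -0.14  1.2   0.35]
   spin 0.0 [-0.79  0.34  0.76  1.66 -0.25  1.23 -0.33]
   spin 0.0 [-0.81  0.44  0.93  1.61 -0.37  1.27 -0.95]
   spin 0.0 [-0.85  0.51  1.14  1.64 -0.48  1.3  -1.56]
   H2 0.202 [-1.43  0.26  1.27  2.31  0.54  0.23 -2.64]
   P2 0.306 [
[... 3879 characters left out ...]
36  0.83  1.67 -0.28  1.24 -0.3 ]
   spin 0.0 [-0.85  0.47  1.    1.62 -0.41  1.28 -0.92]
   spin 0.0 [-0.89  0.55  1.21  1.65 -0.53  1.32 -1.52]
   H1 0.001 [-1.37  0.22  1.27  2.32  0.13  0.3  -2.2 ]
   P1 0.033 [-0.57  0.3   0.45  2.24  0.58  0.23 -2.64]
   H1 0.015 [-0.83  0.1   0.63  2.27  0.58  0.4  -2.64]
   mid 0.0 [-0.45  0.34  0.52  1.61 -0.18  1.24 -1.83]
   spin 0.0 [-0.41  0.34  0.36  1.59 -0.12  1.24 -1.17]
   spin 0.0 [-0.37  0.28  0.21  1.64 -0.06  1.22 -0.5 ]
   spin 0.0 [-0.31  0.2   0.11  1.74 -0.02  1.2   0.23]
   spin 0.0 [-0.21  0.13  0.05  1.83 -0.01  1.19  1.06]
   H2 0.0 [-0.71  0.28 -0.02  2.22  0.86  0.76 -0.23]
   P2 0.0 [-0.69  0.45  0.05  2.19  1.01  0.62 -0.36]
```

```bash
cat >> h.py <<'E'
def wproj(p,s=None):
    s=s or arm.get_state();c=arm.calibration("wrist");T=c["T_tool_cam"]
    q=q2R(s["tool_rot"]).inv().apply(np.asarray(p)-s["tcp_pos"]);q=T[:3,:3].T@(q-T[:3,3]);return np.array([c["fx"]*q[0]/q[2]+c["cx"],c["fy"]*q[1]/q[2]+c["cy"]])
def wray(u,v,s=None):
    s=s or arm.get_state();c=arm.calibration("wrist");T=c["T_tool_cam"];Rw=q2R(s["tool_rot"])
    o=s["tcp_pos"]+Rw.apply(T[:3,3]);d=Rw.apply(T[:3,:3]@np.array([(u-c["cx"])/c["fx"],(v-c["cy"])/c["fy"],1]));return o,d
def wplane(u,v,p,n,s=None):
    o,d=wray(u,v,s);return o+d*np.dot(p-o,n)/np.dot(d,n)
E
python3 - <<'E'
from h import *
for k in (-1,0,1):
    L=lane(k); print(k,"capend/foot axis",wproj(L-.052*up),wproj(L+.052*up),"edge halves",wproj(L+.021*ry),wproj(L-.021*ry))
    print("  rods bottom",wproj(L-.052*up-.0165*nn+.015*ry),wproj(L-.052*up-.0165*nn-.015*ry))
print("board back corners",wproj(back+.14*ry),wproj(back-.14*ry),"lip top inner corners",wproj(lip+.14*ry+.016*nn),wproj(lip-.14*ry+.016*nn))
im=cv2.imread("pics/w1.png")[80:290,60:520];cv2.imwrite("pics/w1z.png",cv2.resize(im,None,fx=1.73,fy=1.73,interpolation=cv2.INTER_CUBIC))
go(lane(-1)+.06*nn,__import__('grid').Rt(30,1,-10),10,True)
E
```

```text
-1 capend/foot axis [285.6774 151.2124] [285.6712 250.423 ] edge halves [306.5047 203.4263] [264.8582 203.4923]
  rods bottom [300.459  149.3699] [270.7323 149.444 ]
0 capend/foot axis [380.0894 150.9797] [370.5226 250.3556] edge halves [395.9442 203.2846] [354.1723 203.3508]
  rods bottom [389.818  149.1469] [360.0018 149.2213]
1 capend/foot axis [474.8019 150.7463] [455.6167 250.288 ] edge halves [485.6532 203.1424] [443.7554 203.2088]
  rods bottom [479.4461 148.9233] [449.5401 148.9979]
board back corners [482.8226 261.3823] [242.8505 261.5282] lip top inner corners [520.5799 149.6746] [234.8013 150.3834]
n 10 lin [0.0253 0.0022 0.0001] rot [-0.005  0.    -0.243] mm/row 7.6
```

View pics/w1z.png

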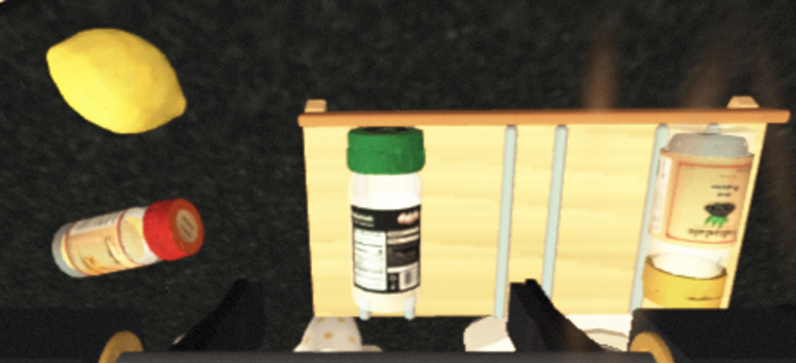

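The green jar's axis lies at column 283.5, where I predicted 285.7. So the jar is about 2 mm further right, and I'll shift the grasp to match. Next is the close hover, rolled −10°.

```bash
python3 - <<'E'
from path import *
c=lane(-1)-.002*ry; P1=pose(c,Rt(30,1,-10),.006)
go(P1[0]+.05*nn,P1[1],10)
E
```

```text
n 10 lin [0.0267 0.002  0.0001] rot [-0.005  0.    -0.243] mm/row 8.0
```

```bash
python3 -m pendant '{"linear":[[0.0267,0.002,0],[0.0267,0.002,0],[0.0267,0.002,0],[0.0267,0.002,0],[0.0267,0.002,0],[0.0267,0.002,0],[0.0267,0.002,0],[0.0267,0.002,0],[0.0267,0.002,0],[0.0267,0.002,0]],"rot":[[-0.005,0,-0.243],[-0.005,0,-0.243],[-0.005,0,-0.243],[-0.005,0,-0.243],[-0.005,0,-0.243],[-0.005,0,-0.243],[-0.005,0,-0.243],[-0.005,0,-0.243],[-0.005,0,-0.243],[-0.005,0,-0.243]],"grip":[64,64,64,64,64,64,64,64,64,64]}'
python3 - <<'E'
from path import *
s=arm.get_state();print(s['joint_pos'])
c=lane(-1)-.002*ry; P1=pose(c,Rt(30,1,-10),.006)
go(P1[0],P1[1],8)
print(fk2(s['joint_pos'],PP)[0]-s['tcp_pos'])
cv2.imwrite('pics/w2.png',arm.grab_frame('wrist'))
print("jar",wproj(c-.052*up,s),wproj(c+.052*up,s))
E
```

```text
time_s: 3.95
tcp_pos: [0.4616, 0.0581, 0.1033]
tool_rot: [0.836, 0.045, 0.498, -0.225]
contact_force: [0.1, -0.1, -0.5]
grip_width: 0.0638
[-0.8964  0.2548  0.3819  2.3859  0.9569  0.52   -0.21  ]
n 8 lin [0.0211 0.0013 0.0006] rot [ 0.007 -0.    -0.007] mm/row 6.3
[-0.0056 -0.0109  0.0027]
jar [286.4145 165.7196] [285.3807 295.395 ]
```

View pics/w2.png

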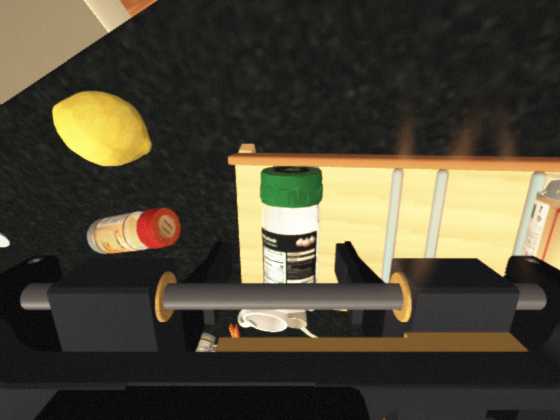

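```bash
python3 - <<'E'
from path import *
s=arm.get_state();print(s['time_s'],s['joint_pos'],s['tcp_pos'],s['joint_vel'])
c=lane(-1)-.002*ry; P1=pose(c,Rt(30,1,-10),.006)
R0=q2R(s['tool_rot']);print("left in tool mm",R0.inv().apply(P1[0]-s['tcp_pos'])*1e3,(R0.inv()*P1[1]).as_rotvec(True))
print("expected", P1[1].inv().apply(-.05*nn)*1e3)
E
```

```text
4.0 [-0.8964  0.2568  0.3819  2.3853  0.957   0.5196 -0.2102] [0.4618 0.0583 0.1028] [-0.0026 -0.0296 -0.0086  0.0078 -0.0133  0.0081  0.0195]
left in tool mm [50.147  2.678  1.615] [ 0.2582 -0.0099 -0.1856]
expected [49.2404  8.6824  0.    ]
```

```bash
python3 - <<'E'
from path import *
s=arm.get_state();L=lane(-1)
for p in (np.array([.424,.0715,.1733]),s['tcp_pos']): print([np.dot(p-L,v)*1e3 for v in (up,ry,nn)])
c=L-.002*ry;P1=pose(c,Rt(30,1,-10),.006);p=P1[0]+.05*nn;print([np.dot(p-L,v)*1e3 for v in (up,ry,nn)])
R0=Rt(30,1,0);p=np.array([.424,.0715,.1733])
for i in range(10):
    p=p+R0.apply([.0267*.3,.002*.3,0]);R0=R0*R.from_rotvec(np.deg2rad(4)*np.array([-.005,0,-.243]))
print([np.dot(p-L,v)*1e3 for v in (up,ry,nn)])
E
```

```text
[np.float64(-1.0413712779454714), np.float64(0.8461514925186481), np.float64(118.47581236980989)]
[np.float64(-1.5938469869100393), np.float64(1.696784428866555), np.float64(37.364075710163796)]
[np.float64(-1.0408340855860843e-14), np.float64(-4.205331856370014), np.float64(37.49294153674496)]
[np.float64(-1.044025193386918), np.float64(0.7198690774100842), np.float64(38.24683207935615)]
```

```bash
python3 - <<'E'
from path import *
c=lane(-1)-.002*ry;P1=pose(c,Rt(30,1,-10),.006)
l,r,mm=steps(np.array([.424,.0715,.1733]),Rt(30,1,0),P1[0]+.05*nn,P1[1],10);print(l,r)
p=np.array([.424,.0715,.1733]);R0=Rt(30,1,0)
for i in range(10):
    p=p+R0.apply(l*.3);R0=R0*R.from_rotvec(np.deg2rad(4)*r)
print(p-P1[0]-.05*nn)
E
```

```text
[0.0271 0.0007 0.0003] [ 0.   -0.   -0.25]
[ 0.0003  0.0007 -0.    ]
```

```bash
python3 - <<'E'
from path import *
L=lane(-1)
for i in range(3):
    s=arm.get_state();p=s['tcp_pos'];print(s['time_s'],np.array([np.dot(p-L,v)*1e3 for v in (up,ry,nn)]),(Rt(30,1,-10).inv()*q2R(s['tool_rot'])).as_rotvec(True)); cv2.imwrite('pics/w3.png',arm.grab_frame('wrist'))
E
```

```text
4.0 [-1.5938  1.6968 37.3641] [-0.2582  0.0099  0.1856]
4.05 [-1.6233  1.5698 37.7595] [-0.2639  0.012   0.2123]
4.1 [-1.5951  1.4202 38.0724] [-0.243   0.0112  0.2354]
```

```bash
python3 - <<'E'
from path import *
c=lane(-1)+.0016*ry; P1=pose(c,Rt(30,1,-10),.006)
go(P1[0],P1[1],8)
E
```

```text
n 8 lin [0.021  0.0028 0.0007] rot [ 0.007 -0.    -0.008] mm/row 6.4
```

```bash
python3 -m pendant '{"linear":[[0.021,0.0028,0.0007],[0.021,0.0028,0.0007],[0.021,0.0028,0.0007],[0.021,0.0028,0.0007],[0.021,0.0028,0.0007],[0.021,0.0028,0.0007],[0.021,0.0028,0.0007],[0.021,0.0028,0.0007],[0,0,0],[0,0,0]],"rot":[[0.007,0,-0.008],[0.007,0,-0.008],[0.007,0,-0.008],[0.007,0,-0.008],[0.007,0,-0.008],[0.007,0,-0.008],[0.007,0,-0.008],[0.007,0,-0.008],[0,0,0],[0,0,0]],"grip":[64,64,64,64,64,64,64,64,64,64]}'
python3 - <<'E'
from path import *
c=lane(-1)+.0016*ry; P1=pose(c,Rt(30,1,-10),.006)
go(P1[0],P1[1],1);print(arm.get_state()['joint_pos'],arm.get_state()['contact_force'])
cv2.imwrite('pics/w4.png',arm.grab_frame('wrist'));cv2.imwrite('pics/s4.png',arm.grab_frame('side')[100:310,130:410].repeat(2,0).repeat(2,1))
E
```

```text
time_s: 5.4
tcp_pos: [0.4858, 0.047, 0.0606]
tool_rot: [0.836, 0.046, 0.498, -0.228]
contact_force: [0.3, -0.4, 1.0]
grip_width: 0.0643
n 1 lin [ 0.0006 -0.0005 -0.0005] rot [-0.001 -0.001 -0.01 ] mm/row 0.3
[-0.8739  0.3932  0.4393  2.3767  1.0955  0.3839 -0.3419] [ 0.2607 -0.407   0.9511]
```

View pics/w4.png

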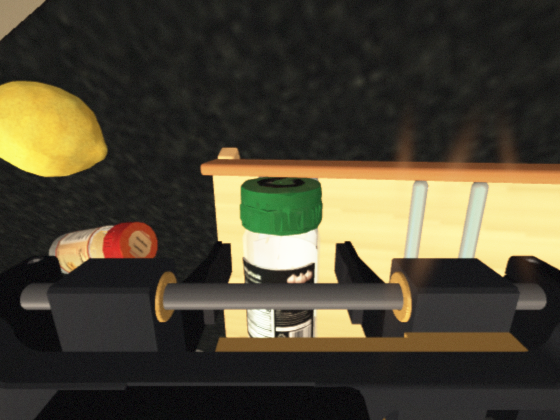

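View pics/s4.png

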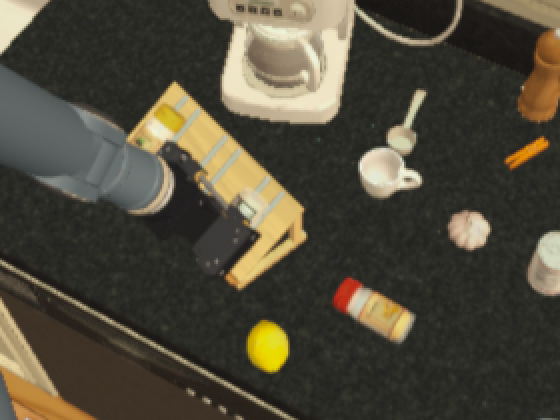

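```bash
python3 -m pendant '{"linear":[[0,0,0],[0,0,0],[0,0,0],[0,0,0],[0,0,0],[0,0,0],[0,0,0],[0,0,0],[0,0,0],[0,0,0]],"rot":[[0,0,0],[0,0,0],[0,0,0],[0,0,0],[0,0,0],[0,0,0],[0,0,0],[0,0,0],[0,0,0],[0,0,0]],"grip":[55,48,44,40,36,30,25,25,25,25]}'
python3 - <<'E'
from path import *
s=arm.get_state();np.save('grasp_g.npy',np.r_[s['tcp_pos'],s['tool_rot']])
L=lane(-1);print(np.array([np.dot(s['tcp_pos']-L,v)*1e3 for v in (up,ry,nn)]))
go(s['tcp_pos']+.09*nn,q2R(s['tool_rot']),10)
E
```

```text
time_s: 6.75
tcp_pos: [0.4856, 0.0465, 0.0606]
tool_rot: [0.835, 0.046, 0.498, -0.228]
contact_force: [-3.4, -2.8, 5.0]
grip_width: 0.0417
[  0.1445  -1.0568 -12.316 ]
n 10 lin [-0.0295 -0.0052  0.    ] rot [0. 0. 0.] mm/row 9.0
```

```bash
python3 -m pendant '{"linear":[[-0.01,-0.002,0],[-0.02,-0.0035,0],[-0.03,-0.005,0],[-0.03,-0.005,0],[-0.03,-0.005,0],[-0.035,-0.006,0],[-0.035,-0.006,0],[-0.035,-0.006,0],[-0.035,-0.006,0],[-0.035,-0.006,0]],"rot":[[0,0,0],[0,0,0],[0,0,0],[0,0,0],[0,0,0],[0,0,0],[0,0,0],[0,0,0],[0,0,0],[0,0,0]],"grip":[25,25,25,25,25,25,25,25,25,25]}'
python3 - <<'E'
from path import *
s=arm.get_state();print(s['joint_pos'],s['contact_force'])
mid=np.array([.56,.08,.30])
go(mid,Rt(0,1,0),10)
# combined go + turn
R1=Rt(0,1,0)*R.from_rotvec([np.pi/3,0,0]); go(mid,R1,16)
cv2.imwrite('pics/w5.png',arm.grab_frame('wrist'))
E
```

```text
time_s: 8.0
tcp_pos: [0.4435, 0.0632, 0.139]
tool_rot: [0.836, 0.046, 0.498, -0.228]
contact_force: [0.4, 0.1, -0.3]
grip_width: 0.0417
[-0.9214  0.1488  0.3481  2.3809  0.8681  0.6388 -0.1317] [ 0.4421  0.1177 -0.2969]
n 10 lin [-0.045   0.0154  0.0474] rot [-0.065  0.748  0.243] mm/row 20.1
n 16 lin [-0.0299  0.0227  0.022 ] rot [ 0.872  0.501 -0.106] mm/row 13.0
```

View pics/w5.png

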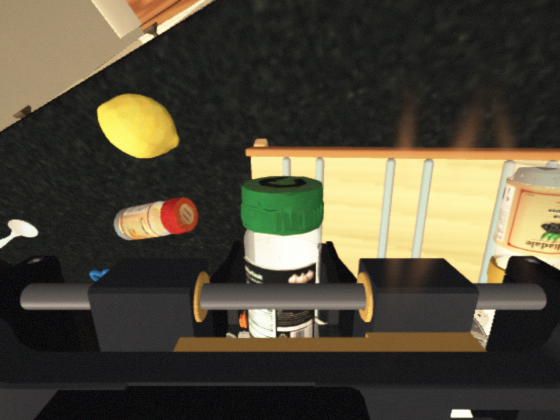

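```bash
python3 - <<'E'
from path import *
s=arm.get_state()
mid=np.array([.53,.06,.28]);R1=Rt(0,1,0)*R.from_rotvec([np.deg2rad(70),0,0]); go(mid,R1,20)
print(steps(mid,R1,mid,Rt(0,-1,0),30))
q=s['joint_pos'];a=(s['tcp_pos'],q2R(s['tool_rot']))
for b in [(mid,R1),(mid,Rt(0,1,0)*R.from_rotvec([np.deg2rad(125),0,0])),(mid,Rt(0,-1,0))]:
    q,e=track(q,a,b,10);a=b;print(e,q)
for k in (-1,0):
    P2=pose(lane(k),Rt(30,-1,-10),.006);qq,e=track(q,a,(P2[0]+.06*nn,P2[1]),10);print(e,qq);qq,e=track(qq,(P2[0]+.06*nn,P2[1]),P2,8);print(e,qq)
E
```

```text
n 20 lin [-0.0206  0.0132  0.0154] rot [ 0.819  0.398 -0.123] mm/row 8.7
(array([-0., -0., -0.]), array([0.9167, 0.    , 0.    ]), np.float64(0.0))
0.00014053568530148283 [-0.5974  0.2151  0.4791  1.7962 -0.1077  1.156  -0.0929]
3.4494063222533923e-05 [-0.6403  0.3182  0.6501  1.7098 -0.206   1.1829 -0.9045]
3.27968903227442e-05 [-0.7001  0.362   0.8671  1.7221 -0.2946  1.1945 -1.6838]
0.00013792876825930285 [-1.3023  0.3836  1.1796  2.2489  0.1891  0.3923 -2.3519]
3.8055261324611914e-05 [-1.0637  0.4872  0.9775  2.2447  0.1105  0.255  -2.2949]
0.0001022800187313859 [-1.3417  0.4899  1.1076  2.1289  0.0749  0.4859 -2.3881]
2.0481239292724795e-05 [-1.1677  0.5799  0.9652  2.1241  0.0118  0.3678 -2.3444]
```

```bash
python3 -m pendant '{"linear":[[-0.0206,0.0132,0.0154],[-0.0206,0.0132,0.0154],[-0.0206,0.0132,0.0154],[-0.0206,0.0132,0.0154],[-0.0206,0.0132,0.0154],[-0.0206,0.0132,0.0154],[-0.0206,0.0132,0.0154],[-0.0206,0.0132,0.0154],[-0.0206,0.0132,0.0154],[-0.0206,0.0132,0.0154]],"rot":[[0.819,0.398,-0.123],[0.819,0.398,-0.123],[0.819,0.398,-0.123],[0.819,0.398,-0.123],[0.819,0.398,-0.123],[0.819,0.398,-0.123],[0.819,0.398,-0.123],[0.819,0.398,-0.123],[0.819,0.398,-0.123],[0.819,0.398,-0.123]],"grip":[25,25,25,25,25,25,25,25,25,25]}'
python3 -m pendant '{"linear":[[-0.0206,0.0132,0.0154],[-0.0206,0.0132,0.0154],[-0.0206,0.0132,0.0154],[-0.0206,0.0132,0.0154],[-0.0206,0.0132,0.0154],[-0.0206,0.0132,0.0154],[-0.0206,0.0132,0.0154],[-0.0206,0.0132,0.0154],[-0.0206,0.0132,0.0154],[-0.0206,0.0132,0.0154]],"rot":[[0.819,0.398,-0.123],[0.819,0.398,-0.123],[0.819,0.398,-0.123],[0.819,0.398,-0.123],[0.819,0.398,-0.123],[0.819,0.398,-0.123],[0.819,0.398,-0.123],[0.819,0.398,-0.123],[0.819,0.398,-0.123],[0.819,0.398,-0.123]],"grip":[25,25,25,25,25,25,25,25,25,25]}'
python3 - <<'E'
from path import *
s=arm.get_state();print(s['joint_pos'])
mid=np.array([.53,.06,.28]);go(mid,Rt(0,-1,0),30)
cv2.imwrite('pics/s6.png',arm.grab_frame('scene'))
E
```

```text
time_s: 9.3
tcp_pos: [0.4835, 0.0865, 0.2106]
tool_rot: [0.702, 0.289, 0.525, -0.385]
contact_force: [-0.7, -0.1, -0.9]
grip_width: 0.042
time_s: 10.55
tcp_pos: [0.53, 0.0638, 0.2795]
tool_rot: [-0.496, -0.503, -0.498, 0.503]
contact_force: [-0.7, 0.2, -0.5]
grip_width: 0.0418
[-0.6205  0.1963  0.4985  1.8153 -0.1029  1.1573 -0.1009]
n 30 lin [-0.0001  0.0004  0.0003] rot [0.915 0.001 0.001] mm/row 0.2
```

View pics/s6.png

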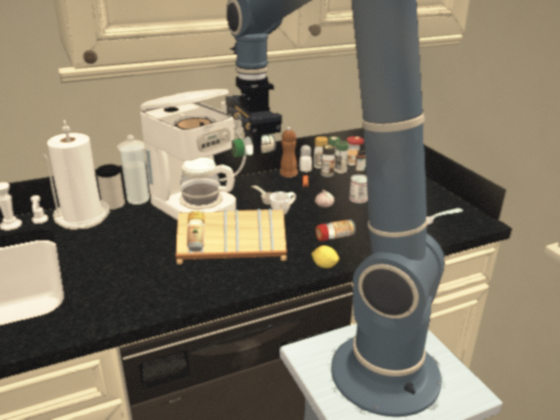

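```bash
python3 - <<'E'
from path import *
s=arm.get_state()
c2=lane(-1)+.00115*ry+.005*up;P2=pose(c2,Rt(30,-1,-10),.006);H=(P2[0]+.06*nn,P2[1])
q=s['joint_pos'];a=(s['tcp_pos'],q2R(s['tool_rot']))
b=(a[0],Rt(0,-1,0));q1,e=track(q,a,b,12)
rv=(a[1].inv()*H[1]).as_rotvec(True);print(rv)
q,e=track(q,a,H,20);print(e,q)
b=(a[0],a[1]*R.from_rotvec([np.deg2rad(76),0,0]))
print(steps(*a,*b,20)); print("2nd",steps(*b,*H,10))
q,e=track(s['joint_pos'],a,b,12);print(e,q);q,e=track(q,b,H,12);print(e,q)
go(*H,30)
E
```

```text
[108.9916  10.8665  35.3612]
0.00017012113869659508 [-1.2835  0.3764  1.1605  2.2365  0.2078  0.4023 -2.3653]
(array([-0.,  0., -0.]), array([0.95, 0.  , 0.  ]), np.float64(0.0))
2nd (array([ 0.0483, -0.0031,  0.0365]), array([0.8828, 0.6558, 0.4578]), np.float64(18.179950498599773))
3.874953747409363e-05 [-0.6739  0.3505  0.7513  1.6984 -0.2553  1.1932 -1.2008]
0.00014709296849873155 [-1.3098  0.3976  1.202   2.2445  0.1372  0.3907 -2.297 ]
n 30 lin [ 0.0151 -0.0092  0.0116] rot [0.908 0.091 0.295] mm/row 6.3
```

```bash
python3 -m pendant '{"linear":[[0,0,0],[0,0,0],[0,0,0],[0,0,0],[0,0,0],[0,0,0],[0,0,0],[0,0,0],[0,0,0],[0,0,0]],"rot":[[0.95,0,0],[0.95,0,0],[0.95,0,0],[0.95,0,0],[0.95,0,0],[0.95,0,0],[0.95,0,0],[0.95,0,0],[0.95,0,0],[0.95,0,0]],"grip":[25,25,25,25,25,25,25,25,25,25]}'
python3 -m pendant '{"linear":[[0,0,0],[0,0,0],[0,0,0],[0,0,0],[0,0,0],[0,0,0],[0,0,0],[0,0,0],[0,0,0],[0,0,0]],"rot":[[0.95,0,0],[0.95,0,0],[0.95,0,0],[0.95,0,0],[0.95,0,0],[0.95,0,0],[0.95,0,0],[0.95,0,0],[0.95,0,0],[0.95,0,0]],"grip":[25,25,25,25,25,25,25,25,25,25]}'
python3 - <<'E'
from path import *
s=arm.get_state();print(s['joint_pos'])
c2=lane(-1)+.00115*ry+.005*up;P2=pose(c2,Rt(30,-1,-10),.006);H=(P2[0]+.06*nn,P2[1])
go(*H,14)
E
```

```text
time_s: 11.85
tcp_pos: [0.5297, 0.0641, 0.2791]
tool_rot: [-0.306, -0.637, -0.306, 0.638]
contact_force: [0.4, -0.0, -1.1]
grip_width: 0.0421
time_s: 13.1
tcp_pos: [0.5297, 0.0641, 0.2791]
tool_rot: [-0.082, -0.702, -0.082, 0.703]
contact_force: [-0.1, -0.2, -1.2]
grip_width: 0.0419
[-0.7802  0.2125  0.6931  1.824  -0.1469  1.159  -1.3769]
n 14 lin [ 0.0343 -0.0018  0.0256] rot [0.636 0.47  0.327] mm/row 12.9
```

```bash
python3 -m pendant '{"linear":[[0.0343,-0.0018,0.0256],[0.0343,-0.0018,0.0256],[0.0343,-0.0018,0.0256],[0.0343,-0.0018,0.0256],[0.0343,-0.0018,0.0256],[0.0343,-0.0018,0.0256],[0.0343,-0.0018,0.0256],[0.0343,-0.0018,0.0256],[0.0343,-0.0018,0.0256],[0.0343,-0.0018,0.0256]],"rot":[[0.636,0.47,0.327],[0.636,0.47,0.327],[0.636,0.47,0.327],[0.636,0.47,0.327],[0.636,0.47,0.327],[0.636,0.47,0.327],[0.636,0.47,0.327],[0.636,0.47,0.327],[0.636,0.47,0.327],[0.636,0.47,0.327]],"grip":[25,25,25,25,25,25,25,25,25,25]}'
python3 - <<'E'
from path import *
s=arm.get_state();print(s['joint_pos'])
c2=lane(-1)+.00115*ry+.005*up;P2=pose(c2,Rt(30,-1,-10),.006);H=(P2[0]+.06*nn,P2[1])
go(*H,5)
q,e=track(s['joint_pos'],(s['tcp_pos'],q2R(s['tool_rot'])),H,8);print(e,q);q,e=track(q,H,P2,8);print(e,q)
E
```

```text
time_s: 14.35
tcp_pos: [0.4704, 0.0569, 0.1659]
tool_rot: [-0.009, 0.812, -0.141, -0.566]
contact_force: [-0.9, -0.7, -1.8]
grip_width: 0.0415
[-1.1183  0.115   0.7481  2.2849  0.4554  0.5954 -2.5268]
n 5 lin [ 0.0284 -0.0023  0.0196] rot [0.507 0.372 0.263] mm/row 10.4
0.0004184680187339753 [-1.1016  0.285   0.903   2.2058  0.4918  0.4737 -2.64  ]
2.838722923175607e-05 [-0.9399  0.4273  0.8065  2.2001  0.4203  0.3192 -2.5884]
```

```bash
python3 -m pendant '{"linear":[[0.0284,-0.0023,0.0196],[0.0284,-0.0023,0.0196],[0.0284,-0.0023,0.0196],[0.0284,-0.0023,0.0196],[0.0284,-0.0023,0.0196],[0,0,0],[0,0,0],[0,0,0],[0,0,0],[0,0,0]],"rot":[[0.507,0.372,0.263],[0.507,0.372,0.263],[0.507,0.372,0.263],[0.507,0.372,0.263],[0.507,0.372,0.263],[0,0,0],[0,0,0],[0,0,0],[0,0,0],[0,0,0]],"grip":[25,25,25,25,25,25,25,25,25,25]}'
python3 - <<'E'
from path import *
s=arm.get_state();print(s['joint_pos'])
c2=lane(-1)+.00115*ry+.005*up;P2=pose(c2,Rt(30,-1,-10),.006);H=(P2[0]+.06*nn,P2[1])
go(*H,1)
Rw=q2R(s['tool_rot']);print((Rw.inv()*H[1]).as_rotvec(True))
cv2.imwrite('pics/w7.png',arm.grab_frame('wrist'));cv2.imwrite('pics/s7.png',arm.grab_frame('side')[100:310,130:410].repeat(2,0).repeat(2,1))
E
```

```text
time_s: 15.6
tcp_pos: [0.4609, 0.0556, 0.1153]
tool_rot: [-0.045, 0.836, -0.227, -0.498]
contact_force: [-0.7, 0.1, -1.9]
grip_width: 0.0419
[-1.5047  0.4331  1.1835  2.4024  0.2786  0.315  -2.6373]
n 1 lin [ 0.0022 -0.0005 -0.0009] rot [0.031 0.011 0.017] mm/row 0.7
[0.1235 0.045  0.069 ]
```

View pics/w7.png

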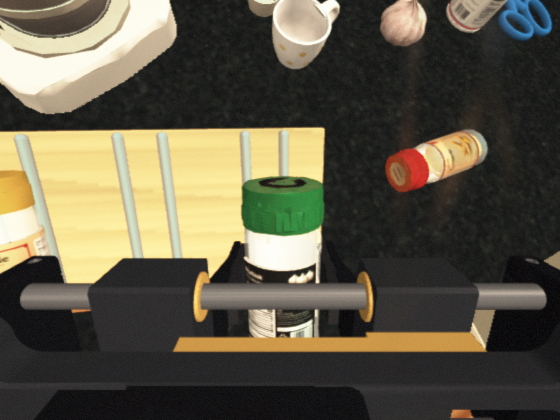

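View pics/s7.png

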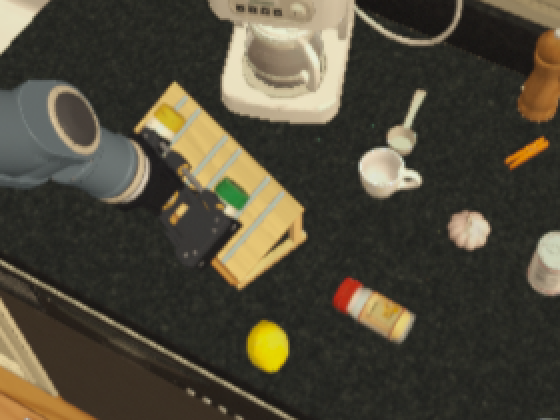

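```bash
python3 - <<'E'
from path import *
s=arm.get_state();L=lane(-1)
for u,v in [(246,133),(284,133),(249,165),(284,165),(118,136),(163,136),(140,270),(181,270),(323,128)]:
    p=wplane(u,v,L-.0165*nn,nn,s);print((u,v),[round(np.dot(p-L,w)*1e3,1) for w in(up,ry,nn)])
c2=lane(-1)+.00115*ry+.005*up;P2=pose(c2,Rt(30,-1,-10),.006)
go(P2[0]+.03*nn,P2[1],8)
E
```

```text
(246, 133) [np.float64(76.2), np.float64(16.3), np.float64(-16.5)]
(284, 133) [np.float64(76.1), np.float64(-12.5), np.float64(-16.5)]
(249, 165) [np.float64(52.3), np.float64(14.8), np.float64(-16.5)]
(284, 165) [np.float64(51.7), np.float64(-12.6), np.float64(-16.5)]
(118, 136) [np.float64(74.7), np.float64(105.1), np.float64(-16.5)]
(163, 136) [np.float64(74.5), np.float64(75.3), np.float64(-16.5)]
(140, 270) [np.float64(-30.2), np.float64(104.9), np.float64(-16.5)]
(181, 270) [np.float64(-33.1), np.float64(73.5), np.float64(-16.5)]
(323, 128) [np.float64(79.7), np.float64(-43.3), np.float64(-16.5)]
n 8 lin [ 0.0126 -0.0022 -0.0001] rot [0.004 0.001 0.002] mm/row 3.8
```

```bash
python3 -m pendant '{"linear":[[0.0126,-0.0022,0],[0.0126,-0.0022,0],[0.0126,-0.0022,0],[0.0126,-0.0022,0],[0.0126,-0.0022,0],[0.0126,-0.0022,0],[0.0126,-0.0022,0],[0.0126,-0.0022,0],[0,0,0],[0,0,0]],"rot":[[0.004,0,0],[0.004,0,0],[0.004,0,0],[0.004,0,0],[0.004,0,0],[0.004,0,0],[0.004,0,0],[0.004,0,0],[0,0,0],[0,0,0]],"grip":[25,25,25,25,25,25,25,25,25,25]}'
python3 - <<'E'
from path import *
s=arm.get_state();print(s['joint_pos'])
c2=lane(-1)+.00115*ry+.005*up;P2=pose(c2,Rt(30,-1,-10),.006)
print((q2R(s['tool_rot']).inv()*P2[1]).as_rotvec(True))
go(P2[0]+.008*nn,P2[1],10)
E
```

```text
time_s: 16.95
tcp_pos: [0.4752, 0.0502, 0.0886]
tool_rot: [-0.046, 0.836, -0.227, -0.498]
contact_force: [0.8, 0.4, -0.8]
grip_width: 0.0417
[-1.3673  0.4941  1.0644  2.3976  0.2569  0.2352 -2.633 ]
[0.032  0.0194 0.0235]
n 10 lin [ 0.0072 -0.0013 -0.0001] rot [0.001 0.    0.001] mm/row 2.2
```

```bash
python3 -m pendant '{"linear":[[0.0072,-0.0013,0],[0.0072,-0.0013,0],[0.0072,-0.0013,0],[0.0072,-0.0013,0],[0.0072,-0.0013,0],[0,0,0],[0,0,0],[0,0,0],[0,0,0],[0,0,0]],"rot":[[0,0,0],[0,0,0],[0,0,0],[0,0,0],[0,0,0],[0,0,0],[0,0,0],[0,0,0],[0,0,0],[0,0,0]],"grip":[25,25,25,25,25,25,25,25,25,25]}'
cat > st.py <<'E'
from path import *
import sys
s=arm.get_state();print(s['joint_pos'],s['contact_force'])
c2=lane(-1)+.00115*ry+.005*up;P2=pose(c2,Rt(30,-1,-10),.006)
print((q2R(s['tool_rot']).inv()*P2[1]).as_rotvec(True),[round(np.dot(s['tcp_pos']-P2[0],w)*1e3,1) for w in(up,ry,nn)])
go(P2[0]+float(sys.argv[1])*nn,P2[1],int(sys.argv[2]))
E
python3 st.py .008 5
```

```text
time_s: 18.2
tcp_pos: [0.4804, 0.0485, 0.0793]
tool_rot: [-0.046, 0.835, -0.227, -0.498]
contact_force: [0.3, -0.5, -0.7]
grip_width: 0.0421
[-1.3199  0.5112  1.0198  2.3937  0.2788  0.2116 -2.6601] [ 0.2559 -0.5495 -0.7385]
[0.0379 0.0327 0.0205] [np.float64(-0.3), np.float64(0.1), np.float64(19.1)]
n 5 lin [ 0.0073 -0.0012 -0.0002] rot [0.002 0.002 0.001] mm/row 2.2
```

```bash
python3 - <<'E'
from path import *
s=arm.get_state();R0=q2R(s['tool_rot'])
print("up 5mm nn in units",R0.inv().apply(.005*nn)/.3)
c2=lane(0)-.0003*ry+.005*up;P2=pose(c2,Rt(30,-1,-10),.006)
print(steps(s['tcp_pos']+.015*nn,R0,P2[0]+.05*nn,P2[1],7))
E
```

```text
up 5mm nn in units [-0.0164  0.0029  0.    ]
(array([-0.0147, -0.0402, -0.0002]), array([0.0014, 0.0012, 0.0007]), np.float64(12.835207441502707))
```

```bash
python3 -m pendant '{"linear":[[-0.0164,0.0029,0],[-0.0164,0.0029,0],[-0.0164,0.0029,0],[-0.0147,-0.0402,0],[-0.0147,-0.0402,0],[-0.0147,-0.0402,0],[-0.0147,-0.0402,0],[-0.0147,-0.0402,0],[-0.0147,-0.0402,0],[-0.0147,-0.0402,0]],"rot":[[0,0,0],[0,0,0],[0,0,0],[0,0,0],[0,0,0],[0,0,0],[0,0,0],[0,0,0],[0,0,0],[0,0,0]],"grip":[25,25,25,25,25,25,25,25,25,25]}'
sed -i 's/^c2=.*/c2=lane(0)-.0003*ry+.005*up;P2=pose(c2,Rt(30,-1,-10),.006)/' st.py
python3 st.py .03 8
```

```text
time_s: 19.45
tcp_pos: [0.4971, 0.1375, 0.106]
tool_rot: [-0.046, 0.835, -0.228, -0.498]
contact_force: [0.1, -0.1, -0.7]
grip_width: 0.0418
[-1.4751  0.5338  1.0411  2.2558  0.1564  0.4087 -2.6587] [ 0.0888 -0.0642 -0.7217]
[0.0399 0.0355 0.0104] [np.float64(-0.4), np.float64(0.8), np.float64(50.0)]
n 8 lin [ 0.0083 -0.0011 -0.0002] rot [0.001 0.001 0.   ] mm/row 2.5
```

```bash
python3 -m pendant '{"linear":[[0.0166,-0.0024,0],[0.0166,-0.0024,0],[0.0166,-0.0024,0],[0.0166,-0.0024,0],[0.0166,-0.0024,0],[0.0166,-0.0024,0],[0.0166,-0.0024,0],[0,0,0],[0,0,0],[0,0,0]],"rot":[[-0.05,0,0],[-0.05,0,0],[-0.05,0,0],[-0.05,0,0],[-0.05,0,0],[-0.05,0,0],[-0.05,0,0],[0,0,0],[0,0,0],[0,0,0]],"grip":[25,25,25,25,25,25,25,25,25,25]}'
python3 st.py .008 1
```

```text
time_s: 20.7
tcp_pos: [0.513, 0.1297, 0.0755]
tool_rot: [-0.035, 0.836, -0.221, -0.501]
contact_force: [0.0, 0.0, -1.3]
grip_width: 0.042
[-1.3665  0.5912  0.9538  2.2519  0.1384  0.3312 -2.6259] [ 0.0265  0.0228 -1.2713]
[1.4396 0.0281 0.036 ] [np.float64(-0.4), np.float64(-0.9), np.float64(14.8)]
n 1 lin [ 0.0217 -0.0069 -0.0014] rot [0.36  0.007 0.009] mm/row 6.8
```

```bash
python3 -m pendant '{"linear":[[0.0045,-0.0012,0],[0.0045,-0.0012,0],[0.0045,-0.0012,0],[0.0045,-0.0012,0],[0.0045,-0.0012,0],[0.0045,-0.0012,0],[0.0045,-0.0012,0],[0.0045,-0.0012,0],[0,0,0],[0,0,0]],"rot":[[0,0,0],[0,0,0],[0,0,0],[0,0,0],[0,0,0],[0,0,0],[0,0,0],[0,0,0],[0,0,0],[0,0,0]],"grip":[25,25,25,25,25,25,25,25,25,25]}'
python3 st.py .00 1
python3 - <<'E'
from h import *
cv2.imwrite('pics/s8.png',arm.grab_frame('side')[120:270,150:350].repeat(4,0).repeat(4,1));cv2.imwrite('pics/w8.png',arm.grab_frame('wrist'))
E
```

```text
time_s: 21.95
tcp_pos: [0.5185, 0.1285, 0.0657]
tool_rot: [-0.035, 0.836, -0.221, -0.501]
contact_force: [0.9, -0.0, -0.7]
grip_width: 0.0419
[-1.3361  0.6118  0.9285  2.2469  0.1303  0.3102 -2.6228] [ 0.8785 -0.0486 -0.6631]
[1.4407 0.0336 0.0139] [np.float64(-0.5), np.float64(-0.1), np.float64(3.5)]
n 1 lin [ 0.0115 -0.0024 -0.0017] rot [0.36  0.008 0.003] mm/row 3.6
```

View pics/s8.png

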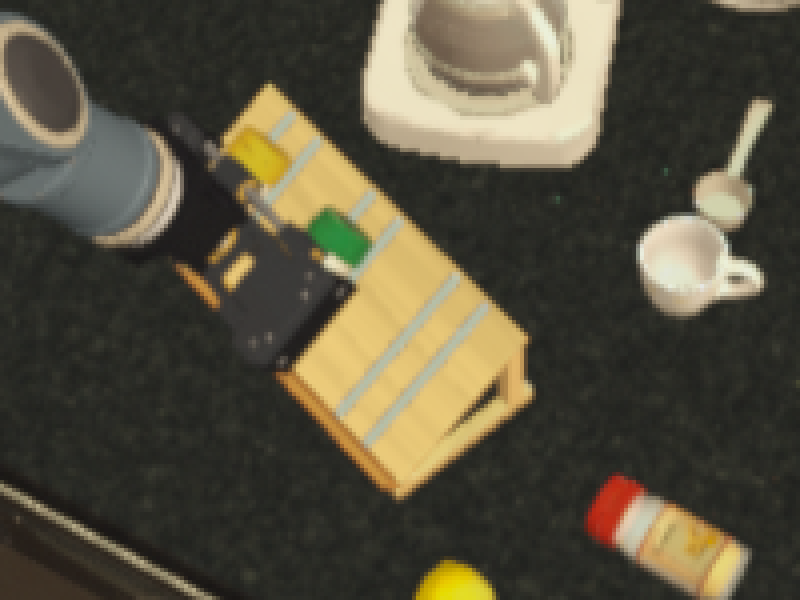

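View pics/w8.png

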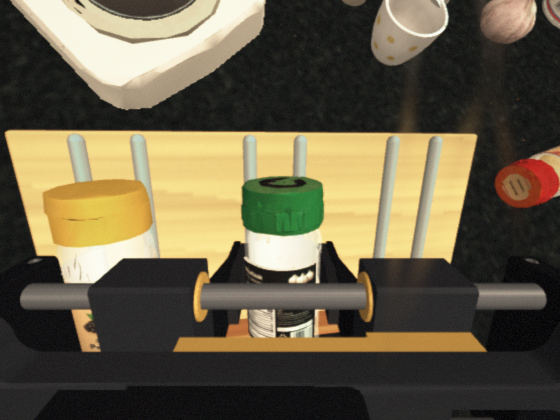

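```bash
python3 - <<'E'
from path import *
s=arm.get_state();L=lane(0)
for u,v in [(250,145),(300,145),(250,175),(302,175),(390,145),(434,145),(76,142),(139,142)]:
    p=wplane(u,v,L-.0165*nn,nn,s);print((u,v),[round(np.dot(p-L,w)*1e3,1) for w in(up,ry,nn)])
print(wproj(s['tcp_pos']+(-.0127)*q2R(s['tool_rot']).as_matrix()[:,0]+.045*up,s))
E
python3 -m pendant '{"linear":[[0.003,-0.0006,0],[0.003,-0.0006,0],[0.003,-0.0006,0],[0,0,0],[0,0,0],[0,0,0],[0,0,0],[0,0,0],[0,0,0],[0,0,0]],"rot":[[0,0,0],[0,0,0],[0,0,0],[0,0,0],[0,0,0],[0,0,0],[0,0,0],[0,0,0],[0,0,0],[0,0,0]],"grip":[25,25,25,25,25,25,25,25,25,25]}'
python3 st.py .00 1
```

```text
(250, 145) [np.float64(71.8), np.float64(17.2), np.float64(-16.5)]
(300, 145) [np.float64(72.1), np.float64(-11.7), np.float64(-16.5)]
(250, 175) [np.float64(54.7), np.float64(17.3), np.float64(-16.5)]
(302, 175) [np.float64(54.5), np.float64(-13.7), np.float64(-16.5)]
(390, 145) [np.float64(72.7), np.float64(-68.4), np.float64(-16.5)]
(434, 145) [np.float64(73.0), np.float64(-98.5), np.float64(-16.5)]
(76, 142) [np.float64(72.4), np.float64(105.6), np.float64(-16.5)]
(139, 142) [np.float64(72.8), np.float64(75.6), np.float64(-16.5)]
[286.0799 191.5278]
time_s: 23.3
tcp_pos: [0.5196, 0.1283, 0.0638]
tool_rot: [-0.035, 0.836, -0.221, -0.501]
contact_force: [-7.4, 3.5, 11.3]
grip_width: 0.0419
[-1.3296  0.6155  0.9231  2.2454  0.1289  0.3069 -2.6221] [-7.3938  3.5381 11.2939]
[1.4354 0.0663 0.0033] [np.float64(-0.5), np.float64(0.0), np.float64(1.3)]
n 1 lin [ 0.0043 -0.0006 -0.0016] rot [0.359 0.017 0.001] mm/row 1.4
```

```bash
python3 -m pendant '{"linear":[[-0.002,0.0004,0],[0,0,0.0025],[0,0,0.0025],[0,0,0.0025],[0,0,0],[0,0,0],[0,0,0],[0,0,0],[0,0,0],[0,0,0]],"rot":[[0,0,0],[0,0,0],[0,0,0],[0,0,0],[0,0,0],[0,0,0],[0,0,0],[0,0,0],[0,0,0],[0,0,0]],"grip":[25,25,25,25,25,25,25,25,25,25]}'
python3 st.py .00 1; python3 -c "
from h import *
f=arm.get_state()['contact_force'];print([f@v for v in (up,ry,nn)])"
```

```text
time_s: 24.55
tcp_pos: [0.5182, 0.1291, 0.063]
tool_rot: [-0.036, 0.836, -0.221, -0.501]
contact_force: [4.7, 0.5, 3.9]
grip_width: 0.0419
[-1.3348  0.6177  0.9256  2.2487  0.1253  0.3029 -2.6226] [4.6903 0.4689 3.8583]
[ 1.4183 -0.0113  0.0663] [np.float64(-2.2), np.float64(0.3), np.float64(1.4)]
n 1 lin [ 0.0048  0.0002 -0.0074] rot [ 0.355 -0.003  0.017] mm/row 2.6
[np.float64(5.591620563375201), np.float64(2.081747061340956), np.float64(1.2268620452438979)]
```

```bash
python3 -m pendant '{"linear":[[0,0,0],[0,0,0],[0,0,0],[0,0,0],[0,0,0],[0,0,0],[0,0,0],[0,0,0],[0,0,0],[0,0,0]],"rot":[[0,0,0],[0,0,0],[0,0,0],[0,0,0],[0,0,0],[0,0,0],[0,0,0],[0,0,0],[0,0,0],[0,0,0]],"grip":[43,46,50,54,58,58,58,58,58,58]}'
python3 - <<'E'
from h import *
s=arm.get_state();R0=q2R(s['tool_rot']);print(R0.inv().apply(.09*nn)/.3/9, s['joint_pos'])
cv2.imwrite('pics/s9.png',arm.grab_frame('side')[120:270,150:350].repeat(4,0).repeat(4,1));cv2.imwrite('pics/w9.png',arm.grab_frame('wrist'))
E
```

```text
time_s: 25.8
tcp_pos: [0.5177, 0.1289, 0.0627]
tool_rot: [-0.035, 0.836, -0.221, -0.501]
contact_force: [0.4, 0.2, 0.2]
grip_width: 0.0581
[-0.0328  0.0058  0.0002] [-1.3349  0.6178  0.9253  2.2493  0.1252  0.3035 -2.6226]
```

View pics/s9.png

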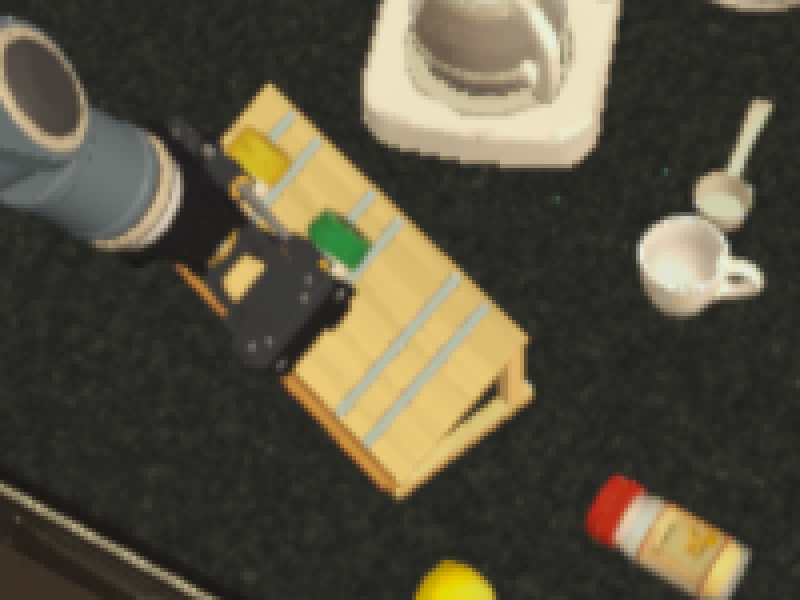

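View pics/w9.png

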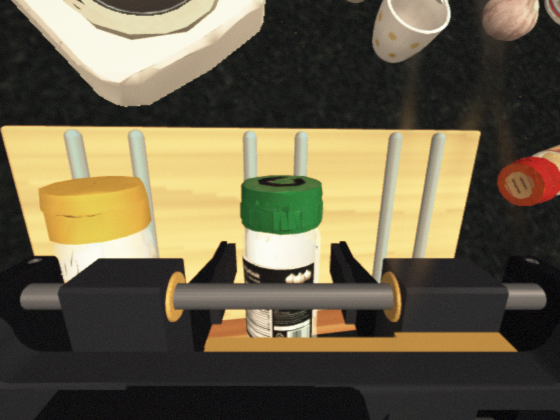

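```bash
python3 -m pendant '{"linear":[[-0.02,0,0],[-0.03,0,0],[-0.035,0,0],[-0.035,0,0],[-0.035,0,0],[-0.035,0,0],[-0.035,0,0],[-0.035,0,0],[-0.035,0,0],[-0.035,0,0]],"rot":[[0,0,0],[0,0,0],[0,0,0],[0,0,0],[0,0,0],[0,0,0],[0,0,0],[0,0,0],[0,0,0],[0,0,0]],"grip":[58,58,58,58,58,58,58,58,58,58]}'
python3 - <<'E'
from path import *
cv2.imwrite('pics/w10.png',arm.grab_frame('wrist'))
s=arm.get_state();print(s['joint_pos'])
np.save('s10.npy',np.r_[s['tcp_pos'],s['tool_rot']])
d=np.array([.119,.993,0]);d/=np.linalg.norm(d);ctr=np.array([.481,-.162,.022])
def Rtab(a): # a=tilt deg (neg: toward foot)
    t=np.deg2rad(a);x=np.sin(t)*d-np.cos(t)*np.array([0,0,1.]);return rot_from(x,np.cross(d,[0,0,1.]))
for tau in (5,10,15):
    P1=pose(ctr,Rtab(tau-30),.005);H1=(P1[0]+[0,0,.1],P1[1])
    P2=pose(lane(-1),Rt(tau,-1,0),.006);H2=(P2[0]+.08*nn,P2[1])
    q=s['joint_pos'];a=(s['tcp_pos'],q2R(s['tool_rot']))
    print("tau",tau)
    for nm,b in [("H1",H1),("P1",P1),("H1",H1),("H2",H2),("P2",P2)]:
        q,e=track(q,a,b,10);a=b;print(nm,round(e,4),q.round(2))
E
```

```text
time_s: 27.15
tcp_pos: [0.4777, 0.1622, 0.1478]
tool_rot: [-0.035, 0.836, -0.221, -0.501]
contact_force: [0.5, 0.3, -0.0]
grip_width: 0.0582
[-1.6588  0.4844  1.182   2.2296  0.1442  0.5367 -2.6306]
tau 5
H1 0.0004 [-0.44  0.45  0.54  2.06  0.31  0.74 -0.3 ]
P1 0.0 [-0.4   0.64  0.5   2.09  0.28  0.54 -0.35]
H1 0.0 [-0.44  0.45  0.54  2.06  0.31  0.74 -0.3 ]
H2 0.0001 [-0.74  0.32  0.8   2.13 -0.3   0.72 -1.69]
P2 0.0 [-0.57  0.48  0.66  2.12 -0.47  0.6  -1.53]
tau 10
H1 0.0004 [-0.38  0.41  0.51  2.06  0.23  0.73 -0.19]
P1 0.0 [-0.33  0.6   0.46  2.11  0.19  0.52 -0.22]
H1 0.0 [-0.37  0.41  0.51  2.06  0.23  0.73 -0.19]
H2 0.0002 [-0.8   0.28  0.82  2.17 -0.24  0.63 -1.76]
P2 0.0 [-0.6   0.44  0.66  2.16 -0.43  0.49 -1.57]
tau 15
H1 0.0004 [-0.3   0.38  0.48  2.07  0.14  0.72 -0.08]
P1 0.0 [-0.25  0.56  0.42  2.12  0.09  0.5  -0.08]
H1 0.0 [-0.3   0.38  0.47  2.07  0.14  0.72 -0.08]
H2 0.0003 [-0.88  0.24  0.87  2.21 -0.16  0.54 -1.85]
P2 0.0001 [-0.63  0.4   0.65  2.21 -0.38  0.39 -1.64]
```

View pics/w10.png

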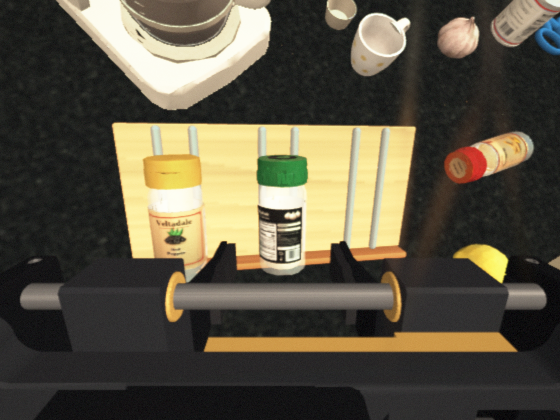

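```bash
cat > red.py <<'E'
from path import *
def Rtab(a,d):
    t=np.deg2rad(a);x=np.sin(t)*d-np.cos(t)*np.array([0,0,1.]);return rot_from(x,np.cross(d,[0,0,1.]))
E
python3 - <<'E'
from red import *
d=np.array([.119,.993,0]);d/=np.linalg.norm(d);ctr=np.array([.481,-.162,.022])
s=arm.get_state();R0=q2R(s['tool_rot'])
P1=pose(ctr,Rtab(-20,d),.005);H=(P1[0]+[0,0.03,.15],P1[1]);print(H[0],(R0.inv()*H[1]).as_rotvec(True))
go(*H,30)
q,e=track(s['joint_pos'],(s['tcp_pos'],R0),H,30);print(e,q)
E
```

```text
[ 0.4804 -0.1367  0.1591] [-107.3775  -25.7782  -16.0432]
n 30 lin [0.0052 0.032  0.0199] rot [-0.895 -0.215 -0.134] mm/row 11.4
0.0002649436927876032 [-0.497   0.3415  0.5771  2.0285  0.2182  0.8583 -0.2098]
```

```bash
python3 -m pendant '{"linear":[[0.0052,0.032,0.0199],[0.0052,0.032,0.0199],[0.0052,0.032,0.0199],[0.0052,0.032,0.0199],[0.0052,0.032,0.0199],[0.0052,0.032,0.0199],[0.0052,0.032,0.0199],[0.0052,0.032,0.0199],[0.0052,0.032,0.0199],[0.0052,0.032,0.0199]],"rot":[[-0.895,-0.215,-0.134],[-0.895,-0.215,-0.134],[-0.895,-0.215,-0.134],[-0.895,-0.215,-0.134],[-0.895,-0.215,-0.134],[-0.895,-0.215,-0.134],[-0.895,-0.215,-0.134],[-0.895,-0.215,-0.134],[-0.895,-0.215,-0.134],[-0.895,-0.215,-0.134]],"grip":[58,58,58,58,58,58,58,58,58,58]}'
cat > gored.py <<'E'
from red import *
import sys
d=np.array([.119,.993,0]);d/=np.linalg.norm(d);ctr=np.array([.481,-.162,.022])
s=arm.get_state();print(s['joint_pos'],s['tcp_pos'])
P1=pose(ctr,Rtab(-20,d),.005);H=(P1[0]+[0,0.03,.15],P1[1]);go(*H,int(sys.argv[1]))
E
python3 gored.py 20
```

```text
time_s: 28.45
tcp_pos: [0.4156, 0.0687, 0.1342]
tool_rot: [0.184, 0.776, -0.014, -0.603]
contact_force: [-0.2, -0.4, 0.8]
grip_width: 0.058
[-1.4851  0.1666  1.0732  2.3827  0.3767  0.5579 -2.0633] [0.4156 0.0687 0.1342]
n 20 lin [0.0049 0.0326 0.0197] rot [-0.894 -0.213 -0.133] mm/row 11.5
```

```bash
python3 -m pendant '{"linear":[[0.0049,0.0326,0.0197],[0.0049,0.0326,0.0197],[0.0049,0.0326,0.0197],[0.0049,0.0326,0.0197],[0.0049,0.0326,0.0197],[0.0049,0.0326,0.0197],[0.0049,0.0326,0.0197],[0.0049,0.0326,0.0197],[0.0049,0.0326,0.0197],[0.0049,0.0326,0.0197]],"rot":[[-0.894,-0.213,-0.133],[-0.894,-0.213,-0.133],[-0.894,-0.213,-0.133],[-0.894,-0.213,-0.133],[-0.894,-0.213,-0.133],[-0.894,-0.213,-0.133],[-0.894,-0.213,-0.133],[-0.894,-0.213,-0.133],[-0.894,-0.213,-0.133],[-0.894,-0.213,-0.133]],"grip":[58,58,58,58,58,58,58,58,58,58]}'
python3 gored.py 10
```

```text
time_s: 29.7
tcp_pos: [0.4131, -0.0443, 0.1455]
tool_rot: [-0.384, -0.636, -0.193, 0.641]
contact_force: [-0.4, 0.1, 0.6]
grip_width: 0.0581
[-1.0736  0.1358  0.972   2.316   0.2343  0.6849 -1.009 ] [ 0.4131 -0.0443  0.1455]
n 10 lin [0.0047 0.0336 0.0192] rot [-0.894 -0.214 -0.133] mm/row 11.7
```

```bash
python3 -m pendant '{"linear":[[0.0047,0.0336,0.0192],[0.0047,0.0336,0.0192],[0.0047,0.0336,0.0192],[0.0047,0.0336,0.0192],[0.0047,0.0336,0.0192],[0.0047,0.0336,0.0192],[0.0047,0.0336,0.0192],[0.0047,0.0336,0.0192],[0.0047,0.0336,0.0192],[0.0047,0.0336,0.0192]],"rot":[[-0.894,-0.214,-0.133],[-0.894,-0.214,-0.133],[-0.894,-0.214,-0.133],[-0.894,-0.214,-0.133],[-0.894,-0.214,-0.133],[-0.894,-0.214,-0.133],[-0.894,-0.214,-0.133],[-0.894,-0.214,-0.133],[-0.894,-0.214,-0.133],[-0.894,-0.214,-0.133]],"grip":[64,64,64,64,64,64,64,64,64,64]}'
python3 gored.py 1
python3 - <<'E'
from red import *
for i in range(2): im=arm.grab_frame('wrist')
s=arm.get_state();np.save('s11.npy',np.r_[s['tcp_pos'],s['tool_rot']]);im=arm.grab_frame('wrist');cv2.imwrite('pics/w11.png',im)
cv2.imwrite('pics/s11.png',arm.grab_frame('side')[130:300,170:390].repeat(3,0).repeat(3,1))
E
```

```text
time_s: 30.95
tcp_pos: [0.4777, -0.1386, 0.1598]
tool_rot: [-0.544, -0.429, -0.38, 0.613]
contact_force: [0.2, -0.4, 0.2]
grip_width: 0.0642
[-0.6708  0.3365  0.8005  2.0817  0.1495  0.8328 -0.1189] [ 0.4777 -0.1386  0.1598]
n 1 lin [-0.0005  0.0082 -0.008 ] rot [ 0.001  0.01  -0.002] mm/row 3.4
```

View pics/w11.png

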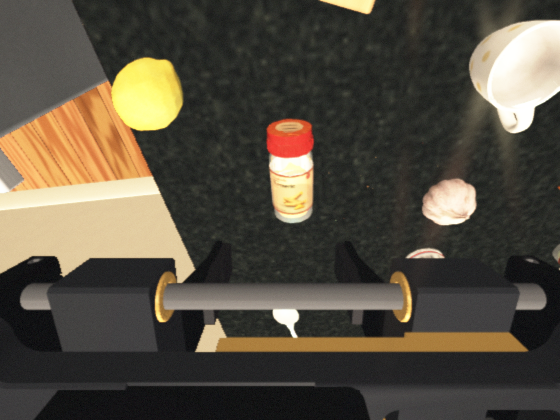

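View pics/s11.png

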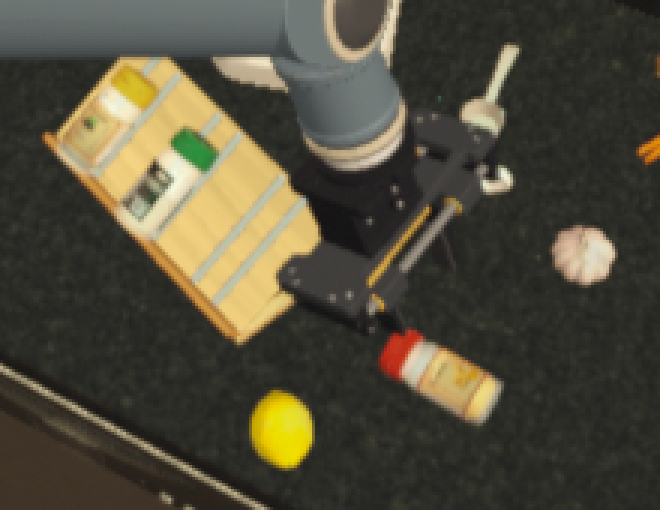

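```bash
python3 - <<'E'
from red import *
v=np.load('s11.npy');s={'tcp_pos':v[:3],'tool_rot':v[3:]}
z=np.array([0,0,1.])
im=cv2.imread('pics/w11.png');cv2.imwrite('pics/w11z.png',cv2.resize(im[105:235,240:340],None,fx=4.5,fy=4.5,interpolation=cv2.INTER_CUBIC))
h=cv2.cvtColor(im,cv2.COLOR_BGR2HSV)
V=cv2.GaussianBlur(im,(3,3),0).max(2)
for r in range(136,220,8):
    row=V[r,240:340]; idx=np.where(row>90)[0]; 
    print(r,240+idx.min() if len(idx) else None,240+idx.max() if len(idx) else None)
for u,vv,zz in [(290.5,128,.022),(290.5,145,.022),(293,200,.022),(293.5,219,.042)]:
    print((u,vv),wplane(u,vv,np.array([0,0,zz]),z,s))
E
```

```text
136 267 313
144 266 313
152 269 311
160 269 312
168 269 313
176 269 313
184 270 313
192 271 313
200 272 312
208 274 312
216 276 309
(290.5, 128) [ 0.4897 -0.1117  0.022 ]
(290.5, 145) [ 0.4879 -0.1289  0.022 ]
(293, 200) [ 0.4838 -0.195   0.022 ]
(293.5, 219) [ 0.4827 -0.2059  0.042 ]
```

View pics/w11z.png

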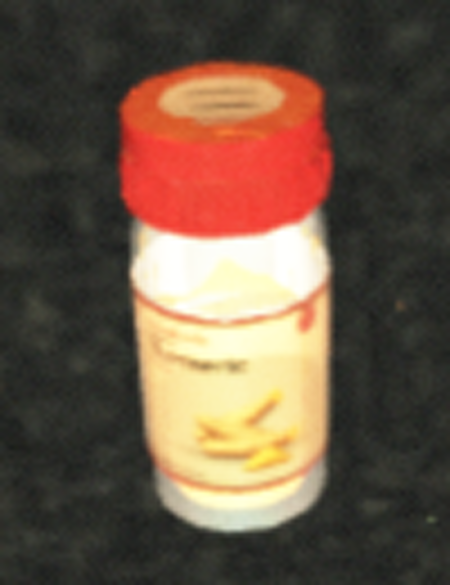

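```bash
cat > gr2.py <<'E'
from red import *
import sys
d=np.array([.075,.997,0]);d/=np.linalg.norm(d);ctr=np.array([.485,-.162,.022])
s=arm.get_state();print(s['joint_pos'],s['tcp_pos'],s['contact_force'])
P1=pose(ctr,Rtab(-20,d),.005);H=(P1[0]+[0,0,float(sys.argv[1])],P1[1]);go(*H,int(sys.argv[2]))
E
python3 gr2.py .04 10
```

```text
[-0.6718  0.3358  0.801   2.083   0.1492  0.8323 -0.1223] [ 0.4772 -0.1383  0.1596] [0.3124 0.9436 1.0845]
n 10 lin [ 0.0377  0.0034 -0.004 ] rot [-0.064  0.     0.022] mm/row 11.4
```

```bash
python3 -m pendant '{"linear":[[0.0377,0.0034,-0.004],[0.0377,0.0034,-0.004],[0.0377,0.0034,-0.004],[0.0377,0.0034,-0.004],[0.0377,0.0034,-0.004],[0.0377,0.0034,-0.004],[0.0377,0.0034,-0.004],[0.0377,0.0034,-0.004],[0.0377,0.0034,-0.004],[0.0377,0.0034,-0.004]],"rot":[[-0.064,0,0.022],[-0.064,0,0.022],[-0.064,0,0.022],[-0.064,0,0.022],[-0.064,0,0.022],[-0.064,0,0.022],[-0.064,0,0.022],[-0.064,0,0.022],[-0.064,0,0.022],[-0.064,0,0.022]],"grip":[66,66,66,66,66,66,66,66,66,66]}'
python3 gr2.py 0 6
python3 -c "
from h import *
cv2.imwrite('pics/w12.png',arm.grab_frame('wrist'))"
```

```text
time_s: 32.4
tcp_pos: [0.4853, -0.1667, 0.0487]
tool_rot: [-0.558, -0.42, -0.39, 0.6]
contact_force: [-0.2, 0.7, 0.2]
grip_width: 0.0656
[-0.4881  0.5366  0.6756  2.1463  0.0451  0.5461  0.0012] [ 0.4853 -0.1667  0.0487] [-0.2266  0.7331  0.1937]
n 6 lin [ 0.0206 -0.0004 -0.0075] rot [ 0.004  0.    -0.003] mm/row 6.6
```

View pics/w12.png

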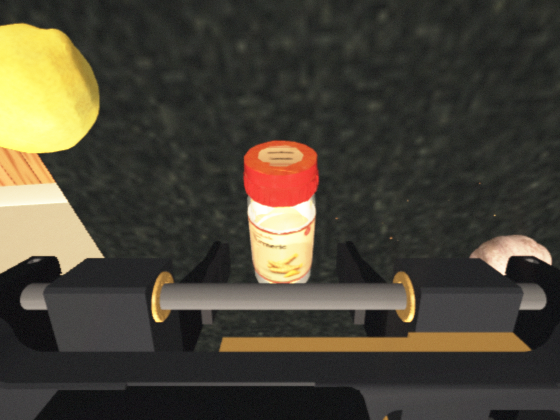

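```bash
python3 -m pendant '{"linear":[[0.0206,-0.0004,-0.0075],[0.0206,-0.0004,-0.0075],[0.0206,-0.0004,-0.0075],[0.0206,-0.0004,-0.0075],[0.0206,-0.0004,-0.0075],[0.0206,-0.0004,-0.0075],[0,0,0],[0,0,0],[0,0,0],[0,0,0]],"rot":[[0.004,0,0],[0.004,0,0],[0.004,0,0],[0.004,0,0],[0.004,0,0],[0.004,0,0],[0,0,0],[0,0,0],[0,0,0],[0,0,0]],"grip":[66,66,66,66,66,66,60,54,48,46]}'
python3 gr2.py 0 1
```

```text
time_s: 33.7
tcp_pos: [0.4847, -0.1665, 0.0101]
tool_rot: [-0.557, -0.421, -0.39, 0.6]
contact_force: [0.1, -0.4, 0.2]
grip_width: 0.0478
[-0.4513  0.6075  0.6312  2.1617  0.0121  0.4621  0.0022] [ 0.4847 -0.1665  0.0101] [ 0.0846 -0.3628  0.1617]
n 1 lin [ 0.0033 -0.     -0.0004] rot [-0.004 -0.001 -0.022] mm/row 1.0
```

Next I close on the red jar, then lift it straight up.

```bash
python3 -m pendant '{"linear":[[0,0,0],[0,0,0],[0,0,0],[0,0,0],[0,0,0],[0,0,0],[0,0,0],[-0.004,0,0.0015],[-0.008,0,0.003],[-0.016,0,0.006]],"rot":[[0,0,0],[0,0,0],[0,0,0],[0,0,0],[0,0,0],[0,0,0],[0,0,0],[0,0,0],[0,0,0],[0,0,0]],"grip":[44,40,35,30,25,25,25,25,25,25]}'
python3 - <<'E'
from red import *
s=arm.get_state();print(s['joint_pos'],s['contact_force'])
cv2.imwrite('pics/w13.png',arm.grab_frame('wrist'))
a=(s['tcp_pos'],q2R(s['tool_rot']))
P2=pose(lane(-1)+.0013*ry+.006*up,Rt(10,-1,0),.005);H2=(P2[0]+.06*nn,P2[1])
m=(np.array([.50,-.12,.22]),a[1]);print(steps(*a,*m,8))
rv=(m[1].inv()*H2[1]).as_rotvec(True);print(rv)
m2=(np.array([.50,-.05,.24]),a[1]*R.from_rotvec([np.deg2rad(50),0,0]))
q=s['joint_pos']
for b in (m,H2,P2):
    q,e=track(q,a,b,15);a=b;print(e,q)
print(steps(*m,*H2,30))
E
```

```text
time_s: 34.95
tcp_pos: [0.4843, -0.1666, 0.019]
tool_rot: [-0.557, -0.421, -0.39, 0.6]
contact_force: [1.0, -0.1, -0.4]
grip_width: 0.0419
[-0.46    0.5909  0.642   2.1594  0.0195  0.4817  0.0021] [ 1.0035 -0.1485 -0.4225]
(array([-0.0855,  0.0051,  0.01  ]), array([0., 0., 0.]), np.float64(25.86715601470457))
[106.6935  20.7901  -9.3639]
2.577041397734891e-05 [-0.7012  0.3105  0.7839  1.9506  0.159   0.9787 -0.1059]
6.276208276748908e-05 [-0.9478  0.4129  1.0444  2.1822 -0.5184  0.634  -1.4961]
1.7621502058973804e-05 [-0.7705  0.5121  0.8756  2.1745 -0.6634  0.5462 -1.3639]
(array([ 0.0093, -0.0242, -0.0089]), array([ 0.8891,  0.1733, -0.078 ]), np.float64(8.221428405399688))
```

View pics/w13.png

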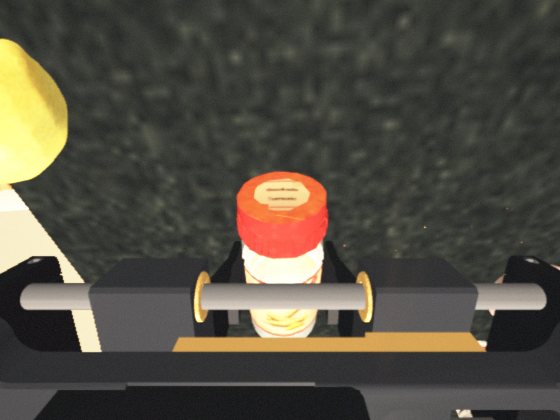

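```bash
python3 -m pendant '{"linear":[[-0.04,0.002,0.005],[-0.08,0.005,0.01],[-0.09,0.005,0.01],[-0.09,0.005,0.01],[-0.09,0.005,0.01],[-0.09,0.005,0.01],[-0.09,0.005,0.01],[-0.07,0.004,0.01],[-0.03,0.002,0.005],[0,0,0]],"rot":[[0.3,0,0],[0.6,0,0],[0.9,0,0],[0.9,0,0],[0.9,0,0],[0.9,0,0],[0.9,0,0],[0.9,0,0],[0.9,0,0],[0.9,0,0]],"grip":[25,25,25,25,25,25,25,25,25,25]}'
cat > pr.py <<'E'
from red import *
import sys
s=arm.get_state();print(s['joint_pos'],s['contact_force'])
P2=pose(lane(-1)+.0013*ry+.006*up,Rt(10,-1,0),.006);H2=(P2[0]+float(sys.argv[1])*nn,P2[1])
R0=q2R(s['tool_rot']);print((R0.inv()*P2[1]).as_rotvec(True),[round(np.dot(s['tcp_pos']-P2[0],w)*1e3,1) for w in(up,ry,nn)])
go(*H2,int(sys.argv[2]))
q,e=track(s['joint_pos'],(s['tcp_pos'],R0),H2,15);print(e,q)
f=s['contact_force'];print("F up/ry/nn",[round(f@v,1) for v in (up,ry,nn)])
E
python3 pr.py .11 20
```

```text
time_s: 36.25
tcp_pos: [0.4944, -0.1219, 0.2176]
tool_rot: [-0.417, -0.561, -0.206, 0.685]
contact_force: [-0.1, 0.5, -1.3]
grip_width: 0.0416
[-0.8806  0.316   1.024   2.005   0.0959  0.9519 -0.5802] [-0.0689  0.5393 -1.2625]
[ 74.5539  15.8413 -13.637 ] [np.float64(135.2), np.float64(-157.0), np.float64(101.9)]
n 20 lin [ 0.0049 -0.037   0.0004] rot [ 0.932  0.198 -0.17 ] mm/row 11.2
9.733185973516006e-05 [-1.1603  0.3411  1.2441  2.1762 -0.4119  0.7218 -1.5968]
F up/ry/nn [np.float64(-0.9), np.float64(0.5), np.float64(-1.0)]
```

```bash
python3 -m pendant '{"linear":[[0.0049,-0.037,0.0004],[0.0049,-0.037,0.0004],[0.0049,-0.037,0.0004],[0.0049,-0.037,0.0004],[0.0049,-0.037,0.0004],[0.0049,-0.037,0.0004],[0.0049,-0.037,0.0004],[0.0049,-0.037,0.0004],[0.0049,-0.037,0.0004],[0.0049,-0.037,0.0004]],"rot":[[0.932,0.198,-0.17],[0.932,0.198,-0.17],[0.932,0.198,-0.17],[0.932,0.198,-0.17],[0.932,0.198,-0.17],[0.932,0.198,-0.17],[0.932,0.198,-0.17],[0.932,0.198,-0.17],[0.932,0.198,-0.17],[0.932,0.198,-0.17]],"grip":[25,25,25,25,25,25,25,25,25,25]}'
python3 pr.py .11 10
```

```text
time_s: 37.5
tcp_pos: [0.4273, -0.0418, 0.1811]
tool_rot: [-0.16, -0.696, -0.037, 0.699]
contact_force: [0.0, -0.7, -1.4]
grip_width: 0.0415
[-1.1859  0.1867  1.2077  2.1973 -0.0021  0.8543 -1.275 ] [ 0.0493 -0.7086 -1.4309]
[37.241   8.0564 -6.8248] [np.float64(38.3), np.float64(-105.4), np.float64(115.8)]
n 10 lin [ 0.0045 -0.0379 -0.0009] rot [ 0.931  0.201 -0.171] mm/row 11.5
0.0002945414352725826 [-1.1401  0.3248  1.214   2.1731 -0.3826  0.7165 -1.625 ]
F up/ry/nn [np.float64(-0.5), np.float64(-0.6), np.float64(-1.4)]
```

```bash
python3 -m pendant '{"linear":[[0.0045,-0.0379,-0.0009],[0.0045,-0.0379,-0.0009],[0.0045,-0.0379,-0.0009],[0.0045,-0.0379,-0.0009],[0.0045,-0.0379,-0.0009],[0.0045,-0.0379,-0.0009],[0.0045,-0.0379,-0.0009],[0.0045,-0.0379,-0.0009],[0.0045,-0.0379,-0.0009],[0.0045,-0.0379,-0.0009]],"rot":[[0.931,0.201,-0.171],[0.931,0.201,-0.171],[0.931,0.201,-0.171],[0.931,0.201,-0.171],[0.931,0.201,-0.171],[0.931,0.201,-0.171],[0.931,0.201,-0.171],[0.931,0.201,-0.171],[0.931,0.201,-0.171],[0.931,0.201,-0.171]],"grip":[25,25,25,25,25,25,25,25,25,25]}'
python3 pr.py .03 10
python3 -c "
from h import *
cv2.imwrite('pics/w14.png',arm.grab_frame('wrist'));cv2.imwrite('pics/s14.png',arm.grab_frame('side')[120:270,150:350].repeat(4,0).repeat(4,1))"
```

```text
time_s: 38.75
tcp_pos: [0.432, 0.0677, 0.1559]
tool_rot: [-0.114, 0.754, -0.136, -0.633]
contact_force: [0.4, 0.6, -0.5]
grip_width: 0.0414
[-1.4359  0.1714  1.2503  2.2854 -0.1164  0.6565 -2.0435] [ 0.3989  0.6295 -0.5408]
[0.0102 0.0558 0.0148] [np.float64(-3.7), np.float64(-1.3), np.float64(110.9)]
n 10 lin [ 0.0249 -0.0004 -0.0104] rot [0.    0.001 0.   ] mm/row 8.1
0.0005321769029146005 [-0.8058  0.4345  0.8933  2.1734 -0.5219  0.5762 -1.4915]
F up/ry/nn [np.float64(-0.1), np.float64(0.7), np.float64(-0.5)]
```

View pics/w14.png

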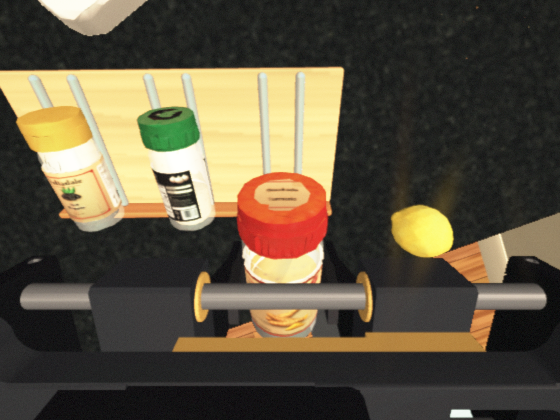

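View pics/s14.png

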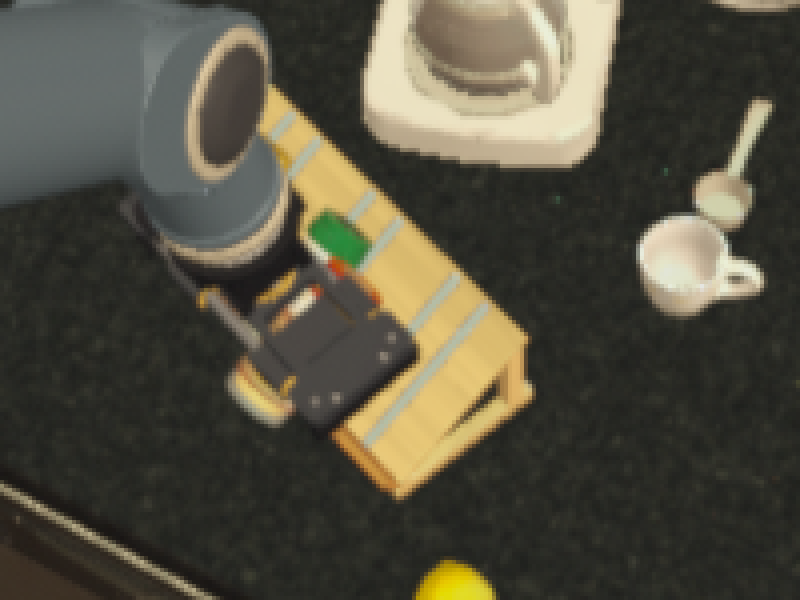

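```bash
python3 -m pendant '{"linear":[[0.0249,-0.0004,-0.0104],[0.0249,-0.0004,-0.0104],[0.0249,-0.0004,-0.0104],[0.0249,-0.0004,-0.0104],[0.0249,-0.0004,-0.0104],[0.0249,-0.0004,-0.0104],[0.0249,-0.0004,-0.0104],[0.0249,-0.0004,-0.0104],[0.0249,-0.0004,-0.0104],[0.0249,-0.0004,-0.0104]],"rot":[[0,0,0],[0,0,0],[0,0,0],[0,0,0],[0,0,0],[0,0,0],[0,0,0],[0,0,0],[0,0,0],[0,0,0]],"grip":[25,25,25,25,25,25,25,25,25,25]}'
python3 pr.py .006 8
python3 -c "
from h import *
cv2.imwrite('pics/w15.png',arm.grab_frame('wrist'))"
```

```text
time_s: 40.1
tcp_pos: [0.4739, 0.053, 0.0872]
tool_rot: [-0.113, 0.754, -0.136, -0.633]
contact_force: [-0.4, 0.1, -1.7]
grip_width: 0.0415
[-1.0044  0.3794  0.906   2.2667 -0.4325  0.5179 -1.7175] [-0.3923  0.0863 -1.674 ]
[ 0.2003  0.0104 -0.0746] [np.float64(0.3), np.float64(-0.3), np.float64(29.2)]
n 8 lin [ 0.0091 -0.0001 -0.0032] rot [ 0.006  0.    -0.002] mm/row 2.9
0.00023819709836623649 [-0.7108  0.463   0.7946  2.1652 -0.5385  0.5331 -1.4748]
F up/ry/nn [np.float64(-1.2), np.float64(-0.1), np.float64(-1.3)]
```

View pics/w15.png

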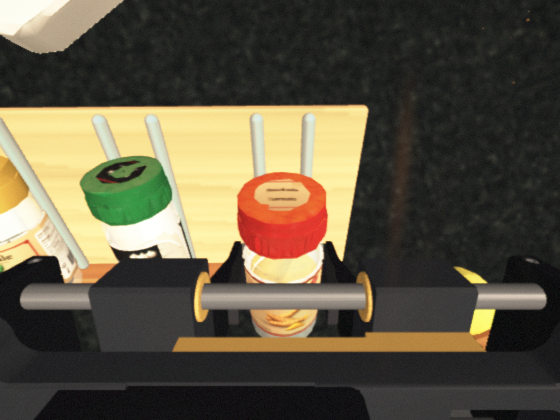

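```bash
python3 -m pendant '{"linear":[[0.0091,0,-0.0032],[0.0091,0,-0.0032],[0.0091,0,-0.0032],[0.0091,0,-0.0032],[0.0091,0,-0.0032],[0.0091,0,-0.0032],[0.0091,0,-0.0032],[0.0091,0,-0.0032],[0,0,0],[0,0,0]],"rot":[[0.006,0,0],[0.006,0,0],[0.006,0,0],[0.006,0,0],[0.006,0,0],[0.006,0,0],[0.006,0,0],[0.006,0,0],[0,0,0],[0,0,0]],"grip":[25,25,25,25,25,25,25,25,25,25]}'
python3 pr.py .001 4
```

```text
time_s: 41.4
tcp_pos: [0.4843, 0.0491, 0.0674]
tool_rot: [-0.114, 0.754, -0.137, -0.633]
contact_force: [-0.9, 0.9, -0.4]
grip_width: 0.0415
[-0.9205  0.4239  0.8312  2.2587 -0.4947  0.4814 -1.6596] [-0.8689  0.9204 -0.4137]
[-0.0057  0.0052 -0.0751] [np.float64(0.1), np.float64(-0.3), np.float64(6.5)]
n 4 lin [ 0.0044 -0.0003 -0.0015] rot [-0.     0.    -0.005] mm/row 1.4
0.00020451006910652048 [-0.6917  0.4692  0.7747  2.1631 -0.5411  0.5243 -1.4721]
F up/ry/nn [np.float64(-1.2), np.float64(0.6), np.float64(0.2)]
```

```bash
python3 -m pendant '{"linear":[[0.0044,-0.0003,-0.0015],[0.0044,-0.0003,-0.0015],[0.0044,-0.0003,-0.0015],[0,0,0],[0,0,0],[0,0,0],[0,0,0],[0,0,0],[0,0,0],[0,0,0]],"rot":[[0,0,0],[0,0,0],[0,0,0],[0,0,0],[0,0,0],[0,0,0],[0,0,0],[0,0,0],[0,0,0],[0,0,0]],"grip":[25,25,25,25,25,25,25,25,25,25]}'
python3 pr.py .000 1; python3 -c "
from h import *
print(arm.get_state()['wrist_torque'])"
```

```text
time_s: 42.65
tcp_pos: [0.4863, 0.0487, 0.0638]
tool_rot: [-0.114, 0.754, -0.137, -0.633]
contact_force: [0.4, -0.4, -1.0]
grip_width: 0.0413
[-0.9063  0.432   0.8176  2.2567 -0.5053  0.4748 -1.6498] [ 0.4129 -0.3824 -1.0416]
[ 0.0013  0.0034 -0.0725] [np.float64(-0.0), np.float64(-0.0), np.float64(2.4)]
n 1 lin [ 0.0074 -0.0001 -0.0028] rot [ 0.     0.001 -0.018] mm/row 2.4
0.00019900149319503554 [-0.688   0.4705  0.7709  2.1627 -0.5417  0.5226 -1.4714]
F up/ry/nn [np.float64(-0.1), np.float64(-0.2), np.float64(-1.2)]
[ 0.0422  0.3889 -0.0116]
```

Not touching yet, so I'll lower it by another 2 mm in small steps.

```bash
python3 -m pendant '{"linear":[[0.003,0,-0.0011],[0.003,0,-0.0011],[0,0,0],[0,0,0],[0,0,0],[0,0,0],[0,0,0],[0,0,0],[0,0,0],[0,0,0]],"rot":[[0,0,0],[0,0,0],[0,0,0],[0,0,0],[0,0,0],[0,0,0],[0,0,0],[0,0,0],[0,0,0],[0,0,0]],"grip":[25,25,25,25,25,25,25,25,25,25]}'
python3 pr.py .000 1
```

```text
time_s: 43.9
tcp_pos: [0.4872, 0.0483, 0.0621]
tool_rot: [-0.114, 0.754, -0.137, -0.633]
contact_force: [0.1, 0.2, -0.8]
grip_width: 0.0416
[-0.8996  0.4356  0.8115  2.2558 -0.51    0.4718 -1.6451] [ 0.144   0.247  -0.8054]
[-0.0037  0.0035 -0.0706] [np.float64(-0.0), np.float64(-0.0), np.float64(0.5)]
n 1 lin [ 0.0014 -0.0001 -0.0006] rot [-0.001  0.001 -0.018] mm/row 0.5
0.00019645938643186544 [-0.6876  0.4703  0.7703  2.1626 -0.5411  0.5225 -1.472 ]
F up/ry/nn [np.float64(-0.4), np.float64(0.3), np.float64(-0.7)]
```

```bash
python3 -m pendant '{"linear":[[0.003,0,-0.0011],[0.002,0,-0.0007],[0,0,0],[0,0,0],[0,0,0],[0,0,0],[0,0,0],[0,0,0],[0,0,0],[0,0,0]],"rot":[[0,0,0],[0,0,0],[0,0,0],[0,0,0],[0,0,0],[0,0,0],[0,0,0],[0,0,0],[0,0,0],[0,0,0]],"grip":[25,25,25,25,25,25,25,25,25,25]}'
python3 pr.py .000 1
```

```text
time_s: 45.15
tcp_pos: [0.4873, 0.048, 0.0614]
tool_rot: [-0.115, 0.753, -0.136, -0.633]
contact_force: [-7.1, -0.4, 17.0]
grip_width: 0.041
[-0.8941  0.4366  0.8077  2.255  -0.5131  0.4726 -1.6409] [-7.0651 -0.3853 16.9683]
[-0.0229  0.1182 -0.0144] [np.float64(-0.1), np.float64(-0.3), np.float64(-0.3)]
n 1 lin [-0.0009 -0.0011 -0.    ] rot [-0.006  0.03  -0.004] mm/row 0.4
0.00019482879419607333 [-0.6876  0.4703  0.7703  2.1626 -0.5411  0.5225 -1.4719]
F up/ry/nn [np.float64(2.9), np.float64(-2.8), np.float64(17.9)]
```

```bash
python3 -m pendant '{"linear":[[-0.003,0,0.0011],[0.0009,0,0.0025],[0.0009,0,0.0025],[0.0009,0,0.0025],[0.0009,0,0.0025],[0.0009,0,0.0025],[0,0,0],[0,0,0],[0,0,0],[0,0,0]],"rot":[[0,0,0],[0,0,0],[0,0,0],[0,0,0],[0,0,0],[0,0,0],[0,0,0],[0,0,0],[0,0,0],[0,0,0]],"grip":[25,25,25,25,25,25,25,25,25,25]}'
python3 pr.py .000 1
```

```text
time_s: 46.4
tcp_pos: [0.4872, 0.048, 0.0613]
tool_rot: [-0.115, 0.756, -0.137, -0.63]
contact_force: [-1.0, -3.2, 15.3]
grip_width: 0.0416
[-0.8996  0.435   0.8098  2.2604 -0.5133  0.4615 -1.6441] [-1.0022 -3.2189 15.2579]
[-0.0904 -0.3372 -0.0088] [np.float64(-0.3), np.float64(-0.4), np.float64(-0.3)]
n 1 lin [-0.0011 -0.0012 -0.0006] rot [-0.023 -0.084 -0.002] mm/row 0.5
0.00019865175269228526 [-0.6875  0.4703  0.7702  2.1626 -0.541   0.5224 -1.4721]
F up/ry/nn [np.float64(7.8), np.float64(-3.4), np.float64(13.1)]
```

```bash
python3 - <<'E'
from h import *
cv2.imwrite('pics/s16.png',cv2.resize(arm.grab_frame('side')[140:250,180:300],None,fx=5,fy=5,interpolation=cv2.INTER_CUBIC))
cv2.imwrite('pics/c16.png',cv2.resize(arm.grab_frame('scene')[170:290,150:310],None,fx=5,fy=5,interpolation=cv2.INTER_CUBIC))
s=arm.get_state();im=arm.grab_frame('wrist');cv2.imwrite('pics/w16.png',im)
L=lane(-1);print("capface pred", wproj(L+.05*up,s), wproj(lane(0)+.052*up,s))
E
```

```text
capface pred [285.896  205.5651] [ 98.8214 202.3418]
```

View pics/s16.png

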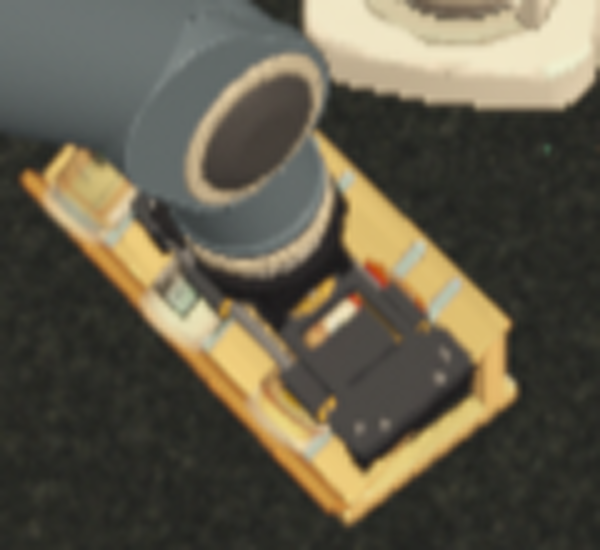

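View pics/c16.png

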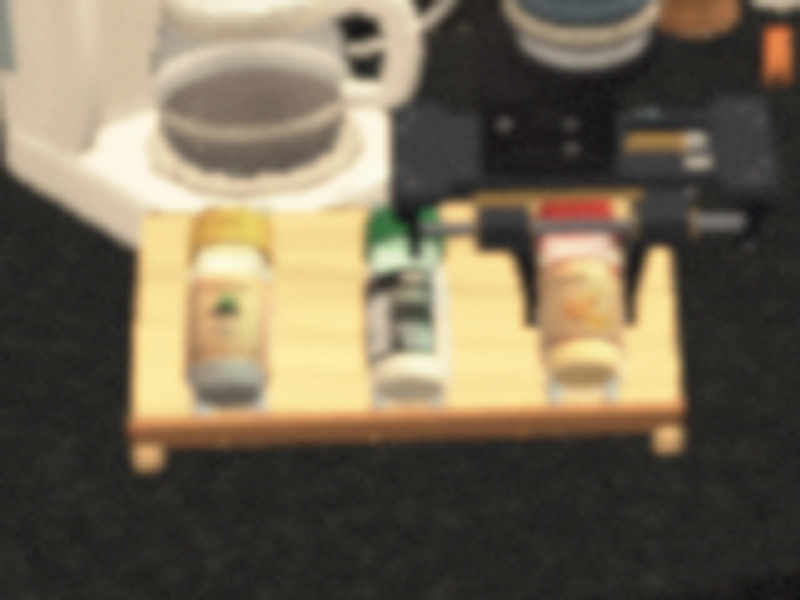

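View pics/w16.png

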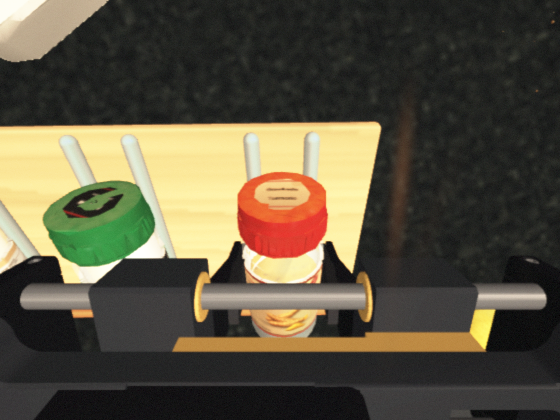

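The scene view shows the red foot about 5 mm short of the lip. It was friction, not the lip, that stopped the slide. I'll lift about 2 mm and carry on down the slope.

```bash
python3 -m pendant '{"linear":[[-0.003,0,0.0011],[-0.003,0,0.0011],[0,0,0],[0,0,0],[0.0009,0,0.0025],[0.0006,0,0.0017],[0,0,0],[0,0,0],[0,0,0],[0,0,0]],"rot":[[0,0,0],[0,0,0],[0,0,0],[0,0,0],[0,0,0],[0,0,0],[0,0,0],[0,0,0],[0,0,0],[0,0,0]],"grip":[25,25,25,25,25,25,25,25,25,25]}'
python3 pr.py .000 1
```

```text
time_s: 47.8
tcp_pos: [0.4822, 0.0502, 0.0606]
tool_rot: [-0.114, 0.754, -0.137, -0.633]
contact_force: [-0.8, -0.0, -1.0]
grip_width: 0.0414
[-0.9081  0.4325  0.8119  2.2666 -0.511   0.4639 -1.6494] [-0.7639 -0.0412 -1.0196]
[-0.0032  0.0031 -0.0724] [np.float64(-5.4), np.float64(-0.0), np.float64(1.8)]
n 1 lin [-0.0006 -0.0001 -0.0188] rot [-0.001  0.001 -0.018] mm/row 5.6
0.000200747252267702 [-0.688   0.4705  0.7708  2.1626 -0.5416  0.5225 -1.4715]
F up/ry/nn [np.float64(-1.1), np.float64(-0.3), np.float64(-0.5)]
```

```bash
python3 -m pendant '{"linear":[[0.0025,0,-0.0009],[0.0009,0,0.0025],[0.0009,0,0.0025],[0.0009,0,0.0025],[0,0,0],[0,0,0],[0,0,0],[0,0,0],[0,0,0],[0,0,0]],"rot":[[0,0,0],[0,0,0],[0,0,0],[0,0,0],[0,0,0],[0,0,0],[0,0,0],[0,0,0],[0,0,0],[0,0,0]],"grip":[25,25,25,25,25,25,25,25,25,25]}'
python3 pr.py .000 1
python3 - <<'E'
from h import *
cv2.imwrite('pics/c17.png',cv2.resize(arm.grab_frame('scene')[170:290,150:310],None,fx=5,fy=5,interpolation=cv2.INTER_CUBIC))
E
```

```text
time_s: 49.05
tcp_pos: [0.4822, 0.0503, 0.0594]
tool_rot: [-0.114, 0.755, -0.137, -0.631]
contact_force: [4.3, -3.3, 4.9]
grip_width: 0.0411
[-0.9068  0.4334  0.8084  2.2695 -0.5146  0.4565 -1.6479] [ 4.2909 -3.3092  4.8573]
[-0.0313 -0.1759 -0.039 ] [np.float64(-6.0), np.float64(0.1), np.float64(0.8)]
n 1 lin [-0.0044  0.0002 -0.0198] rot [-0.008 -0.044 -0.01 ] mm/row 6.1
0.00020129040054299918 [-0.6877  0.4704  0.7705  2.1626 -0.5413  0.5225 -1.4718]
F up/ry/nn [np.float64(6.9), np.float64(-1.6), np.float64(1.6)]
```

View pics/c17.png

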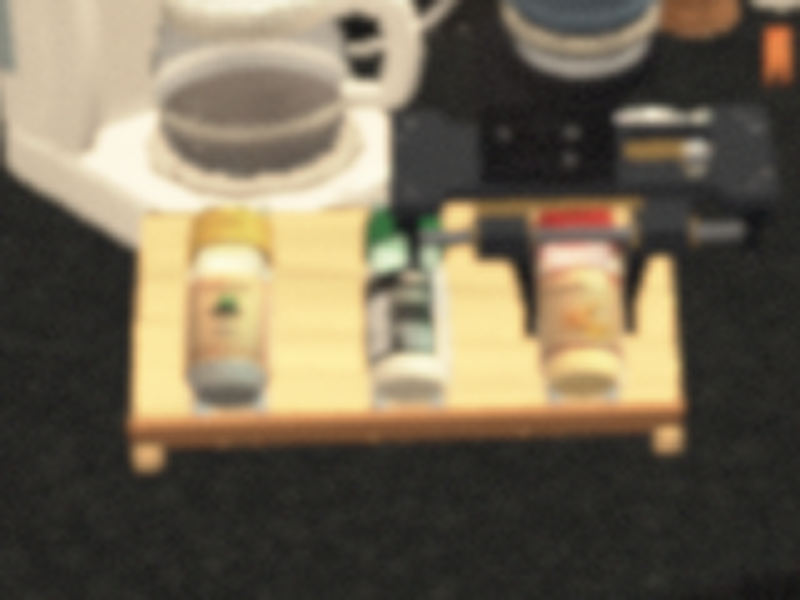

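```bash
python3 -m pendant '{"linear":[[0.0016,0,-0.0006],[0,0,0],[0,0,0],[0,0,0],[0,0,0],[0,0,0],[0,0,0],[0,0,0],[0,0,0],[0,0,0]],"rot":[[0,0,0],[0,0,0],[0,0,0],[0,0,0],[0,0,0],[0,0,0],[0,0,0],[0,0,0],[0,0,0],[0,0,0]],"grip":[25,25,42,44,47,50,54,58,60,60]}'
python3 pr.py .000 1
python3 - <<'E'
from h import *
cv2.imwrite('pics/w18.png',arm.grab_frame('wrist'))
E
```

```text
time_s: 50.35
tcp_pos: [0.4809, 0.0506, 0.0582]
tool_rot: [-0.114, 0.754, -0.137, -0.633]
contact_force: [-0.4, 0.2, -0.8]
grip_width: 0.0594
[-0.9052  0.4346  0.8058  2.2706 -0.5162  0.4573 -1.6467] [-0.4075  0.2256 -0.8418]
[-0.0043  0.0048 -0.0744] [np.float64(-7.7), np.float64(-0.1), np.float64(0.5)]
n 1 lin [-0.0074 -0.0002 -0.0248] rot [-0.001  0.001 -0.019] mm/row 7.8
0.00020008403967031383 [-0.6877  0.4703  0.7704  2.1626 -0.5412  0.5225 -1.4718]
F up/ry/nn [np.float64(-0.8), np.float64(0.1), np.float64(-0.5)]
```

View pics/w18.png

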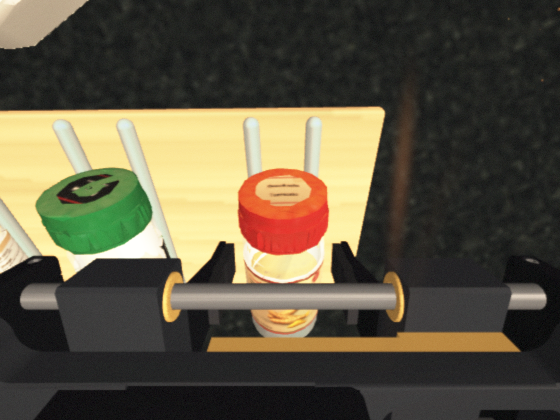

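Released cleanly, with no force on the tool. I'll back out along the tool axis.

```bash
python3 -m pendant '{"linear":[[-0.02,0,0],[-0.03,0,0],[-0.035,0,0],[-0.035,0,0],[-0.035,0,0],[-0.04,0,0],[-0.04,0,0],[-0.04,0,0],[-0.04,0,0],[-0.04,0,0]],"rot":[[0,0,0],[0,0,0],[0,0,0],[0,0,0],[0,0,0],[0,0,0],[0,0,0],[0,0,0],[0,0,0],[0,0,0]],"grip":[60,60,60,60,60,60,60,60,60,60]}'
python3 - <<'E'
from h import *
cv2.imwrite('pics/w19.png',arm.grab_frame('wrist'))
cv2.imwrite('pics/c19.png',cv2.resize(arm.grab_frame('scene')[170:290,150:310],None,fx=5,fy=5,interpolation=cv2.INTER_CUBIC))
E
```

```text
time_s: 51.65
tcp_pos: [0.4634, 0.0572, 0.1638]
tool_rot: [-0.114, 0.754, -0.137, -0.633]
contact_force: [0.9, 0.4, -0.2]
grip_width: 0.0599
```

View pics/w19.png

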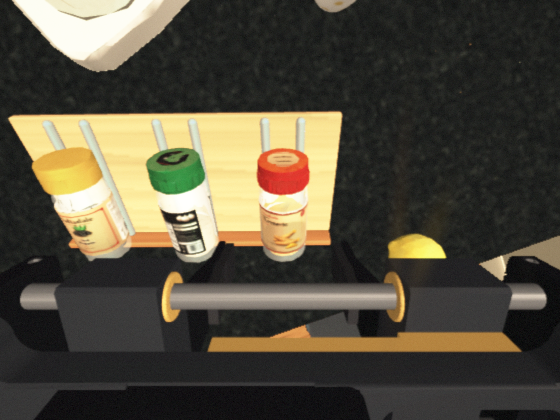

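View pics/c19.png

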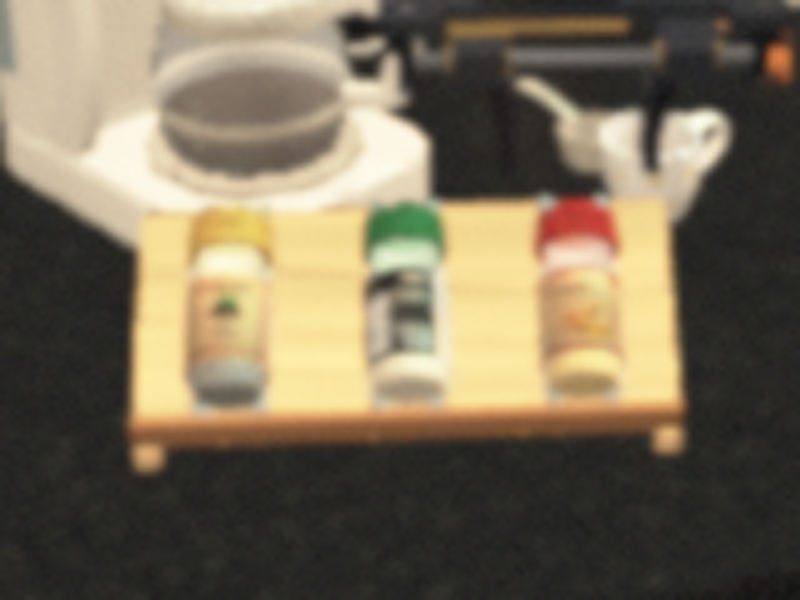

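```bash
python3 -c "
from rig import arm
print(arm.get_state()['time_s'],arm.get_state()['contact_force'])
print(arm.close_job())"
```

```text
51.75 [-0.08032465 -1.64569832 -1.01499974]
the job is handed in; nothing more can be done
None
```

All three jars now lie one to a lane, caps at the raised end and feet down at the front lip. I handed the job in at 51.75 s of the 64 s allowed.

- **Green jar:** I picked it out of the right lane, turned it through 180° and set it in the middle lane. I first tried to put it back in the right lane but broke off, because the arm was at the end of its joint travel there.
- **Red jar:** I picked it up from the worktop and laid it in the right lane. It first stuck on friction about 5 mm short of the lip, so I lifted it about 2 mm, slid it down to the lip and then released it.
- **Final pictures:** The scene and wrist views show all three jars seated on the rods. The red and green feet sit at the lip within about 1 mm of the yellow jar's gap. The yellow jar was not touched, and the bystanders I could see looked unmoved. I did not measure the bystanders again.
- **Forces:** The highest force I read was about 18 N, when the red jar first touched the rods. The gripper was clear of everything at hand-in.

**Possible fault:** during the abandoned try, one reading of joint 7 was −2.6601 against its limit of −2.66. That is within the reading noise, but the joint was right at its limit.

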